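# Fetch the tin from behind the bottles

## Robot

A 6-joint arm with a two-finger parallel gripper is mounted at the origin on a cart in front of the work surface, level with it; the furniture and walls round the work are solid. World frame = base frame: x ahead of the robot, y to its left, z up, the work surface at z = 0. Lengths are in m, angles in rad, forces in N, time in s.
With the tool pointing down it reaches from about 0.275 to 0.775 m from the base axis. Payload 14.6 kg.
Tool frame: the origin (TCP) lies midway between the tips of the shut fingers; the grasp point (between the pads) lies 19 mm behind it (arm.grip_depth is the z of the grasp point in the tool frame, in m); z points along the fingers, y is the line along which they close (so a half turn about z gives the same grasp; the last joint's range is limited). The gripper opens to 85 mm and grips with 20 to 120 N. Pads are 22 mm wide; open, the fingers measure 114 mm over their backs; the gripper's body (76 mm by 85 mm) begins 54 mm behind the grasp point. The pads swing forward as they close: fully open they stand 13 mm farther back than shut.
Start: joints at [-1.327, 0.263, -0.048, 1.259, 0, 1.415], TCP at [0.204, -0.484, 0.193] pointing down, gripper open.
Joint ranges: [-2.65, 2.65], [-0.89, 1.7], [-1.18, 1.37], [-2.13, 2.11], [-1.35, 1.29], [-3.14, 3.14]. Speed limits (rad/s): [1.89, 1.89, 2.57, 2.79, 3.14, 3.14].

## Interface

Orientations are given as a rotation vector (axis times angle).
In Python, from station import arm gives the robot as it stands.
- The arm moves only by the tool play_rows, never from a script. Its argument "commands" is a list of rows, each an object with "dp": the shift along the tool's x, y, z in cm, a list of three; "rot": the turn, a rotation vector about the tool's x, y, z in rad, a list of three. A call has exactly 5 rows; each row shifts and turns the commanded pose from where the row before left it, along the tool's axes as they then stand; what a row does not reach is not made up. A row lasts 1/12 s, in which the tool goes at most 41.7 mm and 7.16 degrees, less where a joint would pass 70% of its speed; a pose out of reach is approached as far as the arm can. A call is refused whole if a number of a shift passes 4.17 or a number of a turn 0.125, either way. A call with a gripper value outside its range is refused whole. "jaw" is the opening in per cent of the stroke, from 0 (shut) to 100 (fully open), set as the call begins (left out, the last holds). The fingers move at their own pace and stop on an object; the grip force is fixed at half the most. Time passes only in rows, so rows that do not move let the fingers close, or fill a call up. It gives the time, the measured TCP pose, the force, the opening and the grip force at its end, in the units of the state.
- arm.state(): the state, without advancing time (a new reading comes with each control period).
- arm.capture(name): name is "side" or "top" or "wrist"; returns a dict with "frame" (420x560x3 uint8, red, green, blue), "z_map" (420x560 float32, m along the optical axis (not along the pixel's ray), 0 where there is no reading), "camera_matrix" (3x3 intrinsics, pixels), "R" (3x3) and "t" (3): a world point X has camera coordinates R X + t; the wrist camera has in their place "hand_eye" (4x4, takes a point from camera to tool coordinates, whose origin is the TCP and whose axes are the flange's). Camera axes: x right, y down, z forward; pixel columns grow to the right and rows downward; lengths in m; the calibration is good to about 2 mm. A picture is of the moment at which its call begins: read the wrist's pose just before it.
- arm.sign_off(): hands the job in; it is judged then, once.
Trained networks look in the newest picture that a camera, given by its name, has taken for a name from the list of things; names that differ only in an ending like _2 or _b are one class to them, and where a whole thing is asked for, a point or a joint stands for the part that bears it (a point fixed in the world has none). Each returns a list of dicts, best first, with "score" (0 to 1); they miss things now and then, are a little off and sometimes report something else, mostly with a low value. They report only what shows in the picture. A call takes as long as a camera call. They do not tell look-alikes from the thing itself.
- arm.silhouettes(query, camera): "region" (420x560 bool, what is visible of it) and "pixel" ([column, row] in pixels, amid what is visible of it).
- arm.place_of(query, camera): "pixel" ([column, row] in pixels: a listed point, or the origin of a listed thing).
The state is a dict: "time": time; "joints": joint angles; "qvel": joint speeds; "tau": joint torques, N m; "tcp_pos": TCP position; "ee_rot": TCP orientation; "wrist_force": force on the tool from outside, world axes, zero at the start; "wrist_torque": the same for the moment, N m; "width": opening from 0.0 (shut) to 1.0 (fully open); "grasp_force": force on a finger pad.
Only numpy, scipy, OpenCV 4.12 (cv2) and the standard library are available. Lean on these libraries where they do the work, as an engineer would, in place of code of your own. Each camera call takes 0.05 s, during which the arm holds its last target. There are 200 camera calls.

## Task

I need the white tin that is hemmed in at the back of the green supplies caddy: first stand all three bottles round it (brown dropper bottle, white-capped vial, black-capped vial) in the yellow side tray, then, with all three waiting there, set the tin upright on the round blue pad so that it stands wholly on it. After that put each bottle back, upright, inside the same round spot in the caddy that it came from. Let nothing topple or get tipped far over, and leave the teal-capped vial in front of the instrument where it stands.

Things in the scene. Friction and masses are not known exactly. Their poses are not given: they have to be found in the camera images.
- tin_c (a point): Round white tin with a fixed white lid, 56 mm across, 32 mm high, about 60 g; standing flat at the back of the caddy between the bottles, with about 10 mm between it and each of them. The body is 54 mm across up to 22 mm height, the lid above it 56 mm. Grip it across its diameter. This point: its centre, 16 mm above its underside.
- dropper_c (a point): Brown glass dropper bottle with black collar and pointed black bulb, 33 mm across, 102 mm high, about 70 g, rigid. The brown body, to be gripped, reaches 70 mm up; the collar is 24 mm across to 77 mm, the bulb above 13 mm. Starts upright on one of the caddy's three spots (which one varies). This point: its centre on the axis, 51 mm above its underside; z up its axis.
- white_vial_c (a point): Sample vial with a white cap, 28 mm across, 95 mm high, about 50 g, rigid; grip it round glass or cap (cap: above 80 mm). Starts upright on one of the caddy's three spots (which one varies). This point: its centre on the axis, 47.5 mm above its underside; z up its axis. Gripped some 60 mm up, the fingers and hand stay clear of the tin and neighbours.
- black_vial_c (a point): Sample vial with a black cap, otherwise as the white-capped one: 28 mm across, 95 mm high, about 50 g, rigid. Starts upright on one of the caddy's three spots (which one varies). This point: its centre on the axis, 47.5 mm above its underside; z along its axis, upward.
- teal_vial_c (a point): Bystander: loose sample vial with a teal cap, 28 mm across, 95 mm high, upright on the bench in front of the tall white instrument. Not to be moved. Behind it that instrument rises at world x > 0.54 m for y from -0.09 to 0.38 m (a probe overhangs to y = -0.12 at 0.5 m height); another rises at x > 0.47 m for y < -0.44 m: go to the caddy from the front. This point: its centre, 47.5 mm above its underside.
- caddy: Fixed green caddy, 142 (x) by 172 mm (y): floor 4 mm thick, rim 10 mm high, back wall 40 mm high along its +x edge. Three white-ringed round spots, 50 mm across, flush with the floor, at (-35, 0), (30, 54) and (30, -54) mm; each bottle starts within 3 mm of a spot's centre. The tin starts at (20, 0) mm. Origin: centre of the underside, on the bench top; x toward the back wall, z up.
- side_tray: Fixed yellow tray, 78 mm (x) by 245 mm (y) outside, floor 4 mm thick, rim 9 mm high and 4 mm thick; empty at the start. Three bottles fit in a row along its y axis, 80 mm apart. Origin: centre of the underside, on the bench top; z up.
- service_pad: Fixed round blue pad with a thin white ring, 86 mm across, 4 mm thick, flat, empty at the start. Origin: centre of the underside, on the bench top; z up.
Mind the look-alikes: they are no part of the job. Leave any pink look-alike of the part that bears tin_c alone.

How it is judged:
On the way, in this order (a step that is already met when the one before it is completed fails the run):
1. all three bottles stand upright in the side tray (angle between each of dropper_c, white_vial_c, black_vial_c's own z axis and vertical below 0.15 rad and z of dropper_c in the frame of side_tray below 0.061 m and x of dropper_c in the frame of side_tray between -0.035 and 0.035 m and y of dropper_c in the frame of side_tray between -0.118 and 0.118 m and z of each of white_vial_c, black_vial_c in the frame of side_tray below 0.0575 m and x of white_vial_c in the frame of side_tray between -0.035 and 0.035 m and y of white_vial_c in the frame of side_tray between -0.118 and 0.118 m and x of black_vial_c in the frame of side_tray between -0.035 and 0.035 m and y of black_vial_c in the frame of side_tray between -0.118 and 0.118 m), for 0.2 s.
2. the tin stands on the blue pad while the three bottles still stand in the side tray (all of step 1 and horizontal distance between tin_c and service_pad below 0.015 m and angle between tin_c's own z axis and vertical below 0.1 rad and z of tin_c in the frame of service_pad below 0.026 m), for 0.2 s.
At the end, for the whole second after the job is handed in: The tin stands upright (0.1 rad) on the blue pad, centred within 15 mm; the dropper bottle and the white- and black-capped vials each stand upright (0.1 rad) in the caddy within 15 mm of where they started; the teal-capped vial is within 20 mm of its start (horizontal distance between tin_c and service_pad below 0.015 m and angle between each of tin_c, dropper_c, white_vial_c, black_vial_c's own z axis and vertical below 0.1 rad and z of tin_c in the frame of service_pad below 0.026 m and distance of each of dropper_c, white_vial_c, black_vial_c from where it was at the start of the episode below 0.015 m and distance of teal_vial_c from where it was at the start of the episode below 0.02 m); the robot touches nothing.
It fails at once if a bottle or the tin is tipped far over (more than 0.7 rad) (angle between any of dropper_c, white_vial_c, black_vial_c, tin_c's own z axis and vertical above 0.7 rad).
It fails at once if the teal-capped vial is displaced by more than 30 mm (distance of teal_vial_c from where it was at the start of the episode above 0.03 m).
It also fails if it takes over 147 s, if anything falls off the work surface, if the arm or the gripper's body presses on something with over 40 N, if the wrist force passes 120 N, or if a joint passes its speed limit or range.

## Working session

There is one attempt and no reset: what is moved stays moved. The work goes in short steps, Python scripts to look and compute and a tool call to move; the robot and the scene stay as the last step left them, time stands still between calls to the robot, and variables do not carry over. Pictures are saved under pics/ and viewed, at most 14 in all, crops included, and the job is handed in when it is done.

Besides the shell and the picture viewer there is one more tool, called after ">>>" in YAML: its name, and indented under it one key for each argument. play_rows: Moves the arm, as the interface text tells. Its arguments: {"type":"object","properties":{"commands":{"type":"array"},"jaw":{"type":"number"}},"required":["commands"]}

```bash
mkdir -p pics; ls; cat > h.py <<'E'
import numpy as np,cv2
from station import arm
def w(c,px,z=None):
    "world point from pixel: at depth, or on plane z"
    K,R,t=c["camera_matrix"],np.array(c["R"]),np.array(c["t"])
    d=np.linalg.inv(K)@[px[0],px[1],1]
    o=-R.T@t; r=R.T@d
    if z is not None: return o+r*(z-o[2])/r[2]
    return o+r*c["z_map"][int(round(px[1])),int(round(px[0]))]
E
python3 - <<'E'
from h import *
s=arm.state();print({k:np.round(v,3) for k,v in s.items()},arm.grip_depth)
cs={}
for n in("top","side"):
    c=arm.capture(n);cv2.imwrite(f"pics/{n}0.png",c["frame"][:,:,::-1]);print(n,np.round(-np.array(c["R"]).T@c["t"],3))
    for q,z in(("tin_c",.02),("dropper_c",.055),("white_vial_c",.0515),("black_vial_c",.0515),("teal_vial_c",.0475),("caddy",0),("side_tray",0),("service_pad",0)):
        print(q,[(round(r["score"],2),np.round(r["pixel"]).tolist(),np.round(w(c,r["pixel"],z),3).tolist()) for r in arm.place_of(q,n)[:3]])
E
```

```text
pics
{'time': np.float64(0.0), 'joints': array([-1.327,  0.263, -0.049,  1.259, -0.   ,  1.416]), 'qvel': array([-0.001, -0.001, -0.001, -0.   , -0.002,  0.001]), 'tau': array([-1.0000e-03, -6.3763e+01,  3.8457e+01,  1.4000e-02, -0.0000e+00,
       -0.0000e+00]), 'tcp_pos': array([ 0.204, -0.484,  0.193]), 'ee_rot': array([-3.078, -0.622,  0.   ]), 'wrist_force': array([ 0.667,  0.382, -0.075]), 'wrist_torque': array([-0.026, -0.039, -0.017]), 'grasp_force': np.float64(0.0), 'width': np.float64(0.998)} -0.0187
top [ 0.363 -0.046  1.046]
tin_c [(0.92, [376.0, 185.0], [0.598, -0.274, 0.02]), (0.65, [400.0, 251.0], [0.434, -0.325, 0.02])]
dropper_c [(0.69, [356.0, 173.0], [0.621, -0.219, 0.055])]
white_vial_c [(0.73, [378.0, 201.0], [0.551, -0.271, 0.051])]
black_vial_c [(0.79, [400.0, 178.0], [0.607, -0.328, 0.051]), (0.62, [170.0, 255.0], [0.427, 0.224, 0.051])]
teal_vial_c [(0.54, [278.0, 212.0], [0.528, -0.032, 0.047])]
caddy [(0.88, [374.0, 194.0], [0.58, -0.274, 0.0])]
side_tray [(0.64, [271.0, 255.0], [0.427, -0.011, 0.0])]
service_pad [(0.71, [170.0, 259.0], [0.42, 0.238, 0.0])]
side [0.102 0.524 0.957]
tin_c [(0.92, [304.0, 148.0], [0.601, -0.272, 0.02]), (0.55, [368.0, 167.0], [0.434, -0.316, 0.02]), (0.4, [298.0, 256.0], [0.417, 0.009, 0.02])]
dropper_c [(0.77, [286.0, 146.0], [0.619, -0.221, 0.055])]
white_vial_c [(0.82, [320.0, 148.0], [0.549, -0.269, 0.051])]
black_vial_c [(0.83, [315.0, 129.0], [0.599, -0.319, 0.052])]
teal_vial_c [(0.85, [270.0, 213.0], [0.526, -0.031, 0.047])]
caddy [(0.69, [310.0, 155.0], [0.582, -0.278, 0.0])]
side_tray [(0.63, [299.0, 252.0], [0.43, -0.013, 0.0])]
service_pad [(0.67, [231.0, 339.0], [0.417, 0.239, 0.0])]
```

View pics/top0.png

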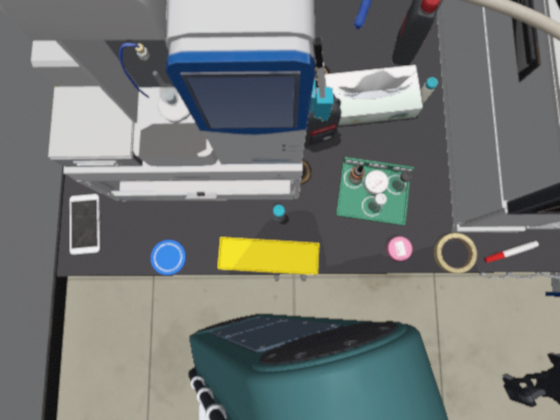

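View pics/side0.png

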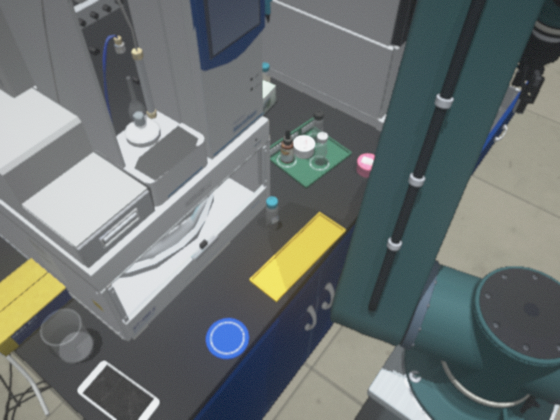

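The tin meant is the white one in the caddy, at top (376,183) and side (304,148). The look-alike is pink and stands outside the caddy, at top (400,248) and side (368,167). In the caddy (top view), the dropper is at the left (356,173), the white-capped vial at the front (380,200) and the black-capped vial at the right (405,178). I'll turn the tool to its working yaw, where tool x = -world x, y = +y and z = -z. After that I'll confirm from close by.

>>> play_rows:
  commands:
    - {"dp":[0,0,-1],"rot":[0,0,-0.1247]}
    - {"dp":[0,0,-1],"rot":[0,0,-0.1247]}
    - {"dp":[0,0,-1],"rot":[0,0,-0.1247]}
    - {"dp":[0,0,-1],"rot":[0,0,-0.1247]}
    - {"dp":[0,0,-1],"rot":[0,0,-0.1247]}
  jaw: 100

```text
time: 1.32
tcp_pos: [0.2039, -0.4838, 0.2438]
ee_rot: [-2.735, -1.545, -0.0]
wrist_force: [0.5, 0.4, -0.6]
width: 0.997
grasp_force: 0.0
```

>>> play_rows:
  commands:
    - {"dp":[0,0,0],"rot":[0,0,-0.1247]}
    - {"dp":[0,0,0],"rot":[0,0,-0.1247]}
    - {"dp":[0,0,0],"rot":[0,0,-0.1247]}
    - {"dp":[0,0,0],"rot":[0,0,-0.1247]}
    - {"dp":[0,0,0],"rot":[0,0,-0.1247]}

```text
time: 1.73
tcp_pos: [0.2039, -0.4838, 0.2433]
ee_rot: [2.129, 2.31, -0.0]
wrist_force: [0.1, 1.5, -0.5]
width: 1.002
grasp_force: 0.0
```

>>> play_rows:
  commands:
    - {"dp":[0,0,0],"rot":[0,0,-0.1247]}
    - {"dp":[0,0,0],"rot":[0,0,-0.1247]}
    - {"dp":[0,0,0],"rot":[0,0,-0.1247]}
    - {"dp":[0,0,0],"rot":[0,0,-0.1247]}
    - {"dp":[0,0,0],"rot":[0,0,-0.1247]}

```text
time: 2.15
tcp_pos: [0.2038, -0.4838, 0.2433]
ee_rot: [1.318, 2.852, 0.0]
wrist_force: [-0.2, -0.0, 0.1]
width: 0.997
grasp_force: 0.0
```

>>> play_rows:
  commands:
    - {"dp":[0,0,0],"rot":[0,0,-0.1247]}
    - {"dp":[0,0,0],"rot":[0,0,-0.1247]}
    - {"dp":[0,0,0],"rot":[0,0,-0.1247]}
    - {"dp":[0,0,0],"rot":[0,0,-0.1247]}
    - {"dp":[0,0,0],"rot":[0,0,-0.1247]}

```text
time: 2.57
tcp_pos: [0.2038, -0.4838, 0.2433]
ee_rot: [-0.38, -3.118, 0.0]
wrist_force: [-1.2, -0.3, -0.6]
width: 0.997
grasp_force: 0.0
```

>>> play_rows:
  commands:
    - {"dp":[0,0,0],"rot":[0,0,-0.1247]}
    - {"dp":[0,0,0],"rot":[0,0,-0.1247]}
    - {"dp":[0,0,0],"rot":[0,0,0]}
    - {"dp":[0,0,0],"rot":[0,0,0]}
    - {"dp":[0,0,0],"rot":[0,0,0]}

```text
time: 2.98
tcp_pos: [0.2038, -0.4838, 0.2433]
ee_rot: [-0.006, -3.142, -0.0]
wrist_force: [-0.4, -0.1, 1.0]
width: 1.001
grasp_force: 0.0
```

>>> play_rows:
  commands:
    - {"dp":[-1.8,2.1,0],"rot":[0,0,0]}
    - {"dp":[-1.8,2.1,0],"rot":[0,0,0]}
    - {"dp":[-1.8,2.1,0],"rot":[0,0,0]}
    - {"dp":[-1.8,2.1,0],"rot":[0,0,0]}
    - {"dp":[-1.8,2.1,0],"rot":[0,0,0]}

```text
time: 3.4
tcp_pos: [0.2944, -0.3777, 0.2433]
ee_rot: [0.005, 3.142, -0.0]
wrist_force: [-0.1, -0.4, 0.6]
width: 1.0
grasp_force: 0.0
```

>>> play_rows:
  commands:
    - {"dp":[-1.8,2.1,0],"rot":[0,0,0]}
    - {"dp":[-1.8,2.1,0],"rot":[0,0,0]}
    - {"dp":[-1.8,2.1,0],"rot":[0,0,0]}
    - {"dp":[-1.8,2.1,0],"rot":[0,0,0]}
    - {"dp":[-1.8,2.1,0],"rot":[0,0,0]}

```text
time: 3.82
tcp_pos: [0.3844, -0.2726, 0.2434]
ee_rot: [0.005, 3.141, -0.0]
wrist_force: [0.1, -1.2, -0.4]
width: 1.003
grasp_force: 0.0
```

>>> play_rows:
  commands:
    - {"dp":[-2,0,0],"rot":[0,0,0]}
    - {"dp":[-2,0,0],"rot":[0,0,0]}
    - {"dp":[0,0,0],"rot":[0,0,0]}
    - {"dp":[0,0,0],"rot":[0,0,0]}
    - {"dp":[0,0,0],"rot":[0,0,0]}

```text
time: 4.23
tcp_pos: [0.4233, -0.2736, 0.2432]
ee_rot: [-0.002, -3.141, -0.0]
wrist_force: [-0.7, -0.0, -0.2]
width: 0.994
grasp_force: 0.0
```

```bash
cat >> h.py <<'E'
from scipy.spatial.transform import Rotation as Ro
def wcap():
    s=arm.state();c=arm.capture("wrist")
    T=np.eye(4);T[:3,:3]=Ro.from_rotvec(s["ee_rot"]).as_matrix();T[:3,3]=s["tcp_pos"]
    T=np.linalg.inv(T@np.array(c["hand_eye"]));c["R"]=T[:3,:3];c["t"]=T[:3,3];return c
E
python3 - <<'E'
from h import *
c=wcap();print(np.round(-c["R"].T@c["t"],3),np.round(c["R"][2],2))
cv2.imwrite("pics/w1.png",c["frame"][:,:,::-1])
for q,z in(("tin_c",.02),("dropper_c",.055),("white_vial_c",.0515),("black_vial_c",.0515),("caddy",0)):
    print(q,[(round(r["score"],2),np.round(r["pixel"]).tolist(),np.round(w(c,r["pixel"],z),3).tolist()) for r in arm.place_of(q,"wrist")[:3]])
c=arm.capture("top");
for q in("side_tray","service_pad","caddy"):
    r=arm.silhouettes(q,"top")[0]["region"]
    v,u=np.nonzero(r);P=np.array([w(c,p,.004)[:2] for p in zip(u,v)])
    (x,y),sz,a=cv2.minAreaRect((P*1000).astype(np.float32));print(q,round(x),round(y),np.round(sz),round(a,1),np.round(P.mean(0),3))
E
```

```text
[ 0.344 -0.273  0.425] [ 0.31 -0.   -0.95]
tin_c [(0.91, [281.0, 290.0], [0.607, -0.274, 0.02]), (0.91, [244.0, 186.0], [0.436, -0.326, 0.02])]
dropper_c [(0.94, [314.0, 315.0], [0.627, -0.223, 0.055])]
white_vial_c [(0.93, [288.0, 265.0], [0.545, -0.263, 0.051])]
black_vial_c [(0.88, [245.0, 300.0], [0.603, -0.327, 0.051])]
caddy [(0.83, [281.0, 273.0], [0.588, -0.273, 0.0])]
side_tray 428 -4 [246.  81.] 85.4 [ 0.427 -0.004]
service_pad 426 243 [82. 79.] 1.8 [0.426 0.243]
caddy 588 -274 [179. 156.] 81.1 [ 0.581 -0.27 ]
```

View pics/w1.png

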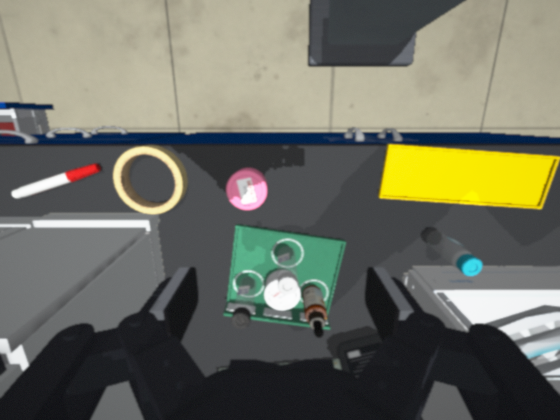

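The wrist view confirms it: the white tin is in the caddy at (281,291), and the pink look-alike is outside at (247,188). The white vial is at the front on ring (287,252), the dropper at right (315,300) and the black vial at left (243,300). I'll refine these positions from the depth cloud.

```bash
cat > cloud.py <<'E'
from h import *
from scipy.optimize import least_squares
def cloud(c):
    z=c["z_map"];v,u=np.nonzero(z>0)
    d=np.linalg.inv(c["camera_matrix"])@np.c_[u,v,np.ones(len(u))].T*z[v,u]
    return ((np.array(c["R"]).T@(d-np.array(c["t"])[:,None])).T),c["frame"][v,u].astype(int)
def circ(Q,r):
    f=least_squares(lambda p:np.hypot(*(Q-p).T)-r,Q.mean(0),loss="soft_l1",f_scale=.001);return np.round(f.x,4),len(Q),round(float(np.sqrt((f.fun**2).mean())),4)
E
python3 - <<'E'
from cloud import *
for n in("wrist","top"):
    c=wcap() if n=="wrist" else arm.capture("top")
    P,C=cloud(c)
    for nm,p,r,lo,hi in(("white",(.547,-.268),.014,.03,.095),("black",(.603,-.325),.014,.03,.095),("drop",(.622,-.221),.0165,.015,.07)):
        near=np.hypot(*(P[:,:2]-p).T)<.022
        m=near&(P[:,2]>lo)&(P[:,2]<hi)
        t=near&(P[:,2]>.092)
        print(n,nm,"sidefit",circ(P[m,:2],r) if m.sum()>8 else m.sum(),"top",t.sum(),np.round(np.median(P[t],0),4) if t.sum() else "")
    m=(np.hypot(*(P[:,:2]-(.604,-.274)).T)<.04)&(P[:,2]>.032)&(P[:,2]<.042)
    if m.sum(): print("tin",m.sum(),np.round(P[m].mean(0),4))
    g=(C[:,1]>C[:,0]+25)&(C[:,1]>C[:,2]+8)&(P[:,2]<.02)&(abs(P[:,0]-.585)<.12)&(abs(P[:,1]+.274)<.12)
    print("caddy",cv2.minAreaRect((P[g,:2]*1000).astype(np.float32)))
    yl=(C[:,0]>150)&(C[:,1]>130)&(C[:,2]<70)&(P[:,2]<.03)&(abs(P[:,0]-.43)<.1)&(abs(P[:,1])<.2)
    print("tray",cv2.minAreaRect((P[yl,:2]*1000).astype(np.float32)),np.round(np.median(P[yl],0),3))
    b=(C[:,2]>C[:,0]+80)&(P[:,2]<.03)&(abs(P[:,0]-.42)<.08)&(abs(P[:,1]-.24)<.08)
    if b.sum()>9: print("pad",cv2.minEnclosingCircle((P[b,:2]*1000).astype(np.float32)),np.round(P[b].mean(0),3))
E
```

```text
wrist white sidefit (array([ 0.5497, -0.2653]), 431, 0.001) top 323 [ 0.5467 -0.2657  0.0992]
wrist black sidefit (array([ 0.6035, -0.328 ]), 506, 0.001) top 295 [ 0.6003 -0.327   0.0993]
wrist drop sidefit (array([ 0.6223, -0.2219]), 545, 0.0017) top 101 [ 0.6184 -0.2226  0.1009]
tin 678 [ 0.6087 -0.2736  0.036 ]
caddy ((599.6458740234375, -268.3121337890625), (187.22679138183594, 175.53671264648438), 80.94509887695312)
tray ((428.1881103515625, 1.010406494140625), (255.2130126953125, 81.36063385009766), 85.98385620117188) [ 0.425 -0.003  0.005]
top white sidefit (array([ 0.5498, -0.2669]), 96, 0.0007) top 109 [ 0.5489 -0.2655  0.0989]
top black sidefit (array([ 0.6034, -0.3296]), 116, 0.0009) top 101 [ 0.6026 -0.3277  0.0992]
top drop sidefit (array([ 0.6228, -0.2234]), 136, 0.0019) top 29 [ 0.6205 -0.222   0.1029]
tin 405 [ 0.6047 -0.2724  0.0361]
caddy ((588.6944580078125, -273.03564453125), (176.9638214111328, 155.2194061279297), 80.67227935791016)
tray ((426.36822509765625, -4.8976898193359375), (248.58563232421875, 79.35236358642578), 86.09478759765625) [ 0.426 -0.004  0.005]
pad ((425.13916015625, 244.37693786621094), 44.48802947998047) [0.425 0.243 0.004]
```

White vial: moving above it and descending.

>>> play_rows:
  commands:
    - {"dp":[-2.5,0.15,0],"rot":[0,0,0]}
    - {"dp":[-2.5,0.15,0],"rot":[0,0,0]}
    - {"dp":[-2.5,0.15,0],"rot":[0,0,0]}
    - {"dp":[-2.5,0.15,0],"rot":[0,0,0]}
    - {"dp":[-2.5,0.15,0],"rot":[0,0,0]}

```text
time: 5.25
tcp_pos: [0.5499, -0.2658, 0.2432]
ee_rot: [-0.001, 3.142, -0.0]
wrist_force: [-0.3, -0.7, 0.6]
width: 0.996
grasp_force: 0.0
```

>>> play_rows:
  commands:
    - {"dp":[0,0,2],"rot":[0,0,0]}
    - {"dp":[0,0,2],"rot":[0,0,0]}
    - {"dp":[0,0,2],"rot":[0,0,0]}
    - {"dp":[0,0,2],"rot":[0,0,0]}
    - {"dp":[0,0,2],"rot":[0,0,0]}

```text
time: 5.67
tcp_pos: [0.5487, -0.266, 0.1422]
ee_rot: [0.001, -3.142, -0.0]
wrist_force: [-0.2, -0.0, -0.1]
width: 0.998
grasp_force: 0.0
```

>>> play_rows:
  commands:
    - {"dp":[0,0,1],"rot":[0,0,0]}
    - {"dp":[0,0,0],"rot":[0,0,0]}
    - {"dp":[0,0,0],"rot":[0,0,0]}
    - {"dp":[0,0,0],"rot":[0,0,0]}
    - {"dp":[0,0,0],"rot":[0,0,0]}

```text
time: 6.08
tcp_pos: [0.5493, -0.2665, 0.1345]
ee_rot: [-0.001, 3.14, -0.002]
wrist_force: [-0.2, -0.5, 0.3]
width: 0.997
grasp_force: 0.0
```

>>> play_rows:
  commands:
    - {"dp":[0,0,2],"rot":[0,0,0]}
    - {"dp":[0,0,2],"rot":[0,0,0]}
    - {"dp":[0,0,2],"rot":[0,0,0]}
    - {"dp":[0,0,2],"rot":[0,0,0]}
    - {"dp":[0,0,1],"rot":[0,0,0]}

```text
time: 6.5
tcp_pos: [0.5484, -0.2659, 0.042]
ee_rot: [0.001, -3.141, -0.001]
wrist_force: [-0.1, 0.0, -0.6]
width: 0.999
grasp_force: 0.0
```

>>> play_rows:
  commands:
    - {"dp":[0,0,0],"rot":[0,0,0]}
    - {"dp":[0,0,0],"rot":[0,0,0]}
    - {"dp":[0,0,0],"rot":[0,0,0]}
    - {"dp":[0,0,0],"rot":[0,0,0]}
    - {"dp":[0,0,0],"rot":[0,0,0]}
  jaw: 0

```text
time: 6.92
tcp_pos: [0.5493, -0.2664, 0.0443]
ee_rot: [-0.001, 3.14, -0.001]
wrist_force: [0.4, 2.4, 15.5]
width: 0.302
grasp_force: 24.4
```

>>> play_rows:
  commands:
    - {"dp":[0,0,0],"rot":[0,0,0]}
    - {"dp":[0,0,0],"rot":[0,0,0]}
    - {"dp":[0,0,0],"rot":[0,0,0]}
    - {"dp":[0,0,0],"rot":[0,0,0]}
    - {"dp":[0,0,0],"rot":[0,0,0]}

```text
time: 7.33
tcp_pos: [0.5494, -0.2665, 0.0445]
ee_rot: [-0.001, 3.14, -0.002]
wrist_force: [-0.7, 0.3, 7.4]
width: 0.278
grasp_force: 58.5
```

>>> play_rows:
  commands:
    - {"dp":[0,0,-1],"rot":[0,0,0]}
    - {"dp":[0,0,-2],"rot":[0,0,0]}
    - {"dp":[0,0,-2],"rot":[0,0,0]}
    - {"dp":[1,0,-1],"rot":[0,0,0]}
    - {"dp":[2,0,0],"rot":[0,0,0]}

```text
time: 7.75
tcp_pos: [0.5202, -0.2669, 0.1058]
ee_rot: [-0.002, 3.138, -0.004]
wrist_force: [-0.6, -0.5, -0.6]
width: 0.28
grasp_force: 58.9
```

>>> play_rows:
  commands:
    - {"dp":[2.5,0,0],"rot":[0,0,0]}
    - {"dp":[2.5,1,0],"rot":[0,0,0]}
    - {"dp":[2.5,2,0],"rot":[0,0,0]}
    - {"dp":[1.2,2.5,0],"rot":[0,0,0]}
    - {"dp":[0,2.7,0],"rot":[0,0,0]}

```text
time: 8.17
tcp_pos: [0.4285, -0.1834, 0.1036]
ee_rot: [-0.003, -3.141, 0.0]
wrist_force: [0.9, 0.0, -0.3]
width: 0.282
grasp_force: 59.0
```

>>> play_rows:
  commands:
    - {"dp":[0,2.7,0],"rot":[0,0,0]}
    - {"dp":[0,2.7,0],"rot":[0,0,0]}
    - {"dp":[0,2.7,0],"rot":[0,0,0]}
    - {"dp":[0,2.7,0],"rot":[0,0,0]}
    - {"dp":[0,2.7,0],"rot":[0,0,0]}

```text
time: 8.58
tcp_pos: [0.4307, -0.048, 0.1036]
ee_rot: [-0.0, 3.141, -0.0]
wrist_force: [0.8, -0.7, -0.4]
width: 0.282
grasp_force: 59.0
```

>>> play_rows:
  commands:
    - {"dp":[0,2.7,0],"rot":[0,0,0]}
    - {"dp":[0,2.7,0],"rot":[0,0,0]}
    - {"dp":[0,2.7,0],"rot":[0,0,0]}
    - {"dp":[0,2,0],"rot":[0,0,0]}
    - {"dp":[0,2,0],"rot":[0,0,0]}

```text
time: 9.0
tcp_pos: [0.4307, 0.0729, 0.1036]
ee_rot: [-0.002, 3.141, -0.0]
wrist_force: [-0.1, -0.4, -0.8]
width: 0.281
grasp_force: 59.0
```

>>> play_rows:
  commands:
    - {"dp":[0,0.4,0],"rot":[0,0,0]}
    - {"dp":[0,0,1.5],"rot":[0,0,0]}
    - {"dp":[0,0,1.5],"rot":[0,0,0]}
    - {"dp":[0,0,1.2],"rot":[0,0,0]}
    - {"dp":[0,0,0],"rot":[0,0,0]}

```text
time: 9.42
tcp_pos: [0.4299, 0.0754, 0.0598]
ee_rot: [0.001, -3.139, 0.0]
wrist_force: [-0.9, 0.4, -0.7]
width: 0.283
grasp_force: 59.1
```

>>> play_rows:
  commands:
    - {"dp":[0,0,0.7],"rot":[0,0,0]}
    - {"dp":[0,0,0.6],"rot":[0,0,0]}
    - {"dp":[0,0,0],"rot":[0,0,0]}
    - {"dp":[0,0,0],"rot":[0,0,0]}
    - {"dp":[0,0,0],"rot":[0,0,0]}

```text
time: 9.83
tcp_pos: [0.4317, 0.0758, 0.0486]
ee_rot: [-0.001, 3.141, 0.0]
wrist_force: [0.4, -0.4, -0.7]
width: 0.282
grasp_force: 59.1
```

>>> play_rows:
  commands:
    - {"dp":[0,0,0.2],"rot":[0,0,0]}
    - {"dp":[0,0,0],"rot":[0,0,0]}
    - {"dp":[0,0,0],"rot":[0,0,0]}
    - {"dp":[0,0,0],"rot":[0,0,0]}
    - {"dp":[0,0,0],"rot":[0,0,0]}

```text
time: 10.25
tcp_pos: [0.4315, 0.0759, 0.0463]
ee_rot: [-0.001, 3.142, 0.0]
wrist_force: [-0.2, 0.5, -1.2]
width: 0.279
grasp_force: 59.1
```

>>> play_rows:
  commands:
    - {"dp":[0,0,0.15],"rot":[0,0,0]}
    - {"dp":[0,0,0],"rot":[0,0,0]}
    - {"dp":[0,0,0],"rot":[0,0,0]}
    - {"dp":[0,0,0],"rot":[0,0,0]}
    - {"dp":[0,0,0],"rot":[0,0,0]}

```text
time: 10.67
tcp_pos: [0.4315, 0.0758, 0.0448]
ee_rot: [0.001, -3.142, 0.0]
wrist_force: [-0.1, -0.4, -0.3]
width: 0.281
grasp_force: 59.1
```

>>> play_rows:
  commands:
    - {"dp":[0,0,0],"rot":[0,0,0]}
    - {"dp":[0,0,0],"rot":[0,0,0]}
    - {"dp":[0,0,0],"rot":[0,0,0]}
    - {"dp":[0,0,0],"rot":[0,0,0]}
    - {"dp":[0,0,0],"rot":[0,0,0]}
  jaw: 70

```text
time: 11.08
tcp_pos: [0.4316, 0.0758, 0.0448]
ee_rot: [-0.001, 3.141, -0.0]
wrist_force: [0.2, 0.8, 0.6]
width: 0.704
grasp_force: 0.0
```

>>> play_rows:
  commands:
    - {"dp":[0,0,-2],"rot":[0,0,0]}
    - {"dp":[0,0,-3],"rot":[0,0,0]}
    - {"dp":[0,0,-3],"rot":[0,0,0]}
    - {"dp":[0,-1,-1.2],"rot":[0,0,0]}
    - {"dp":[0,-2.4,0],"rot":[0,0,0]}

```text
time: 11.5
tcp_pos: [0.4331, 0.0427, 0.1396]
ee_rot: [-0.005, 3.137, 0.0]
wrist_force: [0.4, -0.1, -0.3]
width: 0.7
grasp_force: 0.0
```

>>> play_rows:
  commands:
    - {"dp":[0,-3,0],"rot":[0,0,0]}
    - {"dp":[0,-3,0],"rot":[0,0,0]}
    - {"dp":[0,-3,0],"rot":[0,0,0]}
    - {"dp":[0,-3,0],"rot":[0,0,0]}
    - {"dp":[0,-3,0],"rot":[0,0,0]}

```text
time: 11.92
tcp_pos: [0.4314, -0.1096, 0.1369]
ee_rot: [-0.001, 3.141, -0.0]
wrist_force: [0.9, -0.6, 0.4]
width: 0.701
grasp_force: 0.0
```

>>> play_rows:
  commands:
    - {"dp":[0,-3,0],"rot":[0,0,0]}
    - {"dp":[0,-3,0],"rot":[0,0,0]}
    - {"dp":[0,-3,0],"rot":[0,0,0]}
    - {"dp":[-2,-3,0],"rot":[0,0,0]}
    - {"dp":[-2,-3,0],"rot":[0,0,0]}

```text
time: 12.33
tcp_pos: [0.4715, -0.2598, 0.137]
ee_rot: [0.001, 3.141, -0.0]
wrist_force: [0.5, -0.2, 0.9]
width: 0.701
grasp_force: 0.0
```

>>> play_rows:
  commands:
    - {"dp":[-2.6,-3,0],"rot":[0,0,0]}
    - {"dp":[-2.6,-3,0],"rot":[0,0,0]}
    - {"dp":[-2.6,-1,0],"rot":[0,0,0]}
    - {"dp":[-2.6,0,0],"rot":[0,0,0]}
    - {"dp":[-2.6,0,0],"rot":[0,0,0]}

```text
time: 12.75
tcp_pos: [0.6027, -0.329, 0.1362]
ee_rot: [-0.001, -3.141, -0.001]
wrist_force: [-0.2, 0.5, 1.3]
width: 0.701
grasp_force: 0.0
```

>>> play_rows:
  commands:
    - {"dp":[0,0,0],"rot":[0,0,0]}
    - {"dp":[0,0,0],"rot":[0,0,0]}
    - {"dp":[0,0,0],"rot":[0,0,0]}
    - {"dp":[0,0,0],"rot":[0,0,0]}
    - {"dp":[0,0,0],"rot":[0,0,0]}

```text
time: 13.17
tcp_pos: [0.6011, -0.3281, 0.1372]
ee_rot: [-0.0, 3.141, -0.0]
wrist_force: [-0.1, 0.5, -0.4]
width: 0.701
grasp_force: 0.0
```

```bash
python3 - <<'E'
from cloud import *
c=arm.capture("top");P,C=cloud(c)
m=(np.hypot(*(P[:,:2]-(.4316,.0758)).T)<.03)&(P[:,2]>.03);print(circ(P[m&(P[:,2]<.095),:2],.014),np.round(np.median(P[m&(P[:,2]>.092)],0),4))
E
```

```text
cloud.py:8: RuntimeWarning: Mean of empty slice.
  f=least_squares(lambda p:np.hypot(*(Q-p).T)-r,Q.mean(0),loss="soft_l1",f_scale=.001);return np.round(f.x,4),len(Q),round(float(np.sqrt((f.fun**2).mean())),4)
  ret = um.true_divide(
Traceback (most recent call last):
  File "cloud.py", line 8, in circ
    f=least_squares(lambda p:np.hypot(*(Q-p).T)-r,Q.mean(0),loss="soft_l1",f_scale=.001);return np.round(f.x,4),len(Q),round(float(np.sqrt((f.fun**2).mean())),4)
ValueError: Initial guess is outside of provided bounds
```

```bash
python3 - <<'E'
from h import *
a=arm.capture("side")["frame"];b=wcap()["frame"]
cv2.imwrite("pics/p3.png",cv2.resize(np.hstack([a,b])[:,:,::-1],(800,300)))
E
```

```text
(no output)
```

View pics/p3.png

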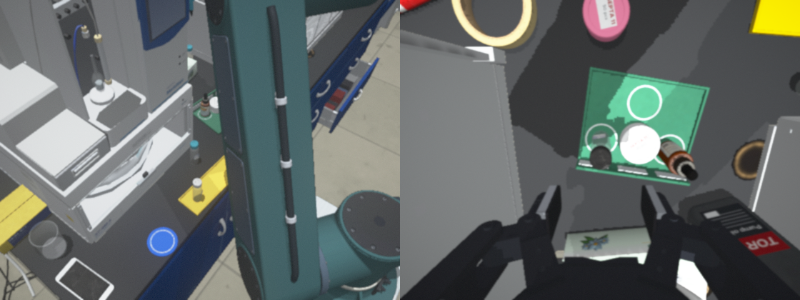

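The white vial stands in the tray at (197,187) in the side half. Next I'm descending on the black vial.

>>> play_rows:
  commands:
    - {"dp":[-0.2,0,1.2],"rot":[0,0,0]}
    - {"dp":[0,0,2],"rot":[0,0,0]}
    - {"dp":[0,0,2],"rot":[0,0,0]}
    - {"dp":[0,0,2],"rot":[0,0,0]}
    - {"dp":[0,0,2],"rot":[0,0,0]}

```text
time: 13.73
tcp_pos: [0.6035, -0.3281, 0.0442]
ee_rot: [-0.001, 3.141, -0.0]
wrist_force: [0.4, 0.4, 0.3]
width: 0.7
grasp_force: 0.0
```

>>> play_rows:
  commands:
    - {"dp":[0,0,0],"rot":[0,0,0]}
    - {"dp":[0,0,0],"rot":[0,0,0]}
    - {"dp":[0,0,0],"rot":[0,0,0]}
    - {"dp":[0,0,0],"rot":[0,0,0]}
    - {"dp":[0,0,0],"rot":[0,0,0]}

```text
time: 14.15
tcp_pos: [0.6043, -0.3285, 0.0461]
ee_rot: [-0.001, 3.14, -0.002]
wrist_force: [-0.8, -0.1, 0.1]
width: 0.697
grasp_force: 0.0
```

>>> play_rows:
  commands:
    - {"dp":[0,0,0],"rot":[0,0,0]}
    - {"dp":[0,0,0],"rot":[0,0,0]}
    - {"dp":[0,0,0],"rot":[0,0,0]}
    - {"dp":[0,0,0],"rot":[0,0,0]}
    - {"dp":[0,0,0],"rot":[0,0,0]}
  jaw: 0

```text
time: 14.57
tcp_pos: [0.6041, -0.3283, 0.0454]
ee_rot: [-0.001, 3.141, -0.001]
wrist_force: [-0.6, 0.4, 6.2]
width: 0.283
grasp_force: 58.8
```

>>> play_rows:
  commands:
    - {"dp":[0,0,0],"rot":[0,0,0]}
    - {"dp":[0,0,0],"rot":[0,0,0]}
    - {"dp":[0,0,0],"rot":[0,0,0]}
    - {"dp":[0,0,0],"rot":[0,0,0]}
    - {"dp":[0,0,0],"rot":[0,0,0]}

```text
time: 14.98
tcp_pos: [0.604, -0.3283, 0.0454]
ee_rot: [-0.001, 3.141, -0.001]
wrist_force: [-0.2, 0.8, 6.1]
width: 0.28
grasp_force: 58.8
```

>>> play_rows:
  commands:
    - {"dp":[0,0,-1],"rot":[0,0,0]}
    - {"dp":[0,0,-2],"rot":[0,0,0]}
    - {"dp":[0,0,-2],"rot":[0,0,0]}
    - {"dp":[1,0,-1],"rot":[0,0,0]}
    - {"dp":[2,0,0],"rot":[0,0,0]}

```text
time: 15.4
tcp_pos: [0.5752, -0.3287, 0.107]
ee_rot: [-0.003, 3.138, -0.003]
wrist_force: [0.9, -0.8, -0.1]
width: 0.277
grasp_force: 58.9
```

>>> play_rows:
  commands:
    - {"dp":[2.5,0,0],"rot":[0,0,0]}
    - {"dp":[2.5,1,0],"rot":[0,0,0]}
    - {"dp":[2.5,2,0],"rot":[0,0,0]}
    - {"dp":[2.5,2.5,0],"rot":[0,0,0]}
    - {"dp":[2.5,2.7,0],"rot":[0,0,0]}

```text
time: 15.82
tcp_pos: [0.4466, -0.2454, 0.1045]
ee_rot: [-0.001, -3.141, -0.0]
wrist_force: [1.0, -0.1, -0.2]
width: 0.278
grasp_force: 59.0
```

>>> play_rows:
  commands:
    - {"dp":[1.5,2.7,0],"rot":[0,0,0]}
    - {"dp":[0.8,2.7,0],"rot":[0,0,0]}
    - {"dp":[0,2.7,0],"rot":[0,0,0]}
    - {"dp":[0,2.7,0],"rot":[0,0,0]}
    - {"dp":[0,2.7,0],"rot":[0,0,0]}

```text
time: 16.23
tcp_pos: [0.4245, -0.11, 0.1049]
ee_rot: [0.0, 3.141, -0.0]
wrist_force: [-0.0, -0.0, 0.5]
width: 0.28
grasp_force: 59.0
```

>>> play_rows:
  commands:
    - {"dp":[0,2.7,0],"rot":[0,0,0]}
    - {"dp":[0,2.7,0],"rot":[0,0,0]}
    - {"dp":[0,2.7,0],"rot":[0,0,0]}
    - {"dp":[0,1.6,0],"rot":[0,0,0]}
    - {"dp":[0,1,0],"rot":[0,0,0]}

```text
time: 16.65
tcp_pos: [0.4246, -0.0026, 0.1049]
ee_rot: [0.003, -3.142, -0.0]
wrist_force: [-0.1, 0.9, -1.0]
width: 0.277
grasp_force: 59.0
```

>>> play_rows:
  commands:
    - {"dp":[0,0,1],"rot":[0,0,0]}
    - {"dp":[0,0,1.5],"rot":[0,0,0]}
    - {"dp":[0,0,1.5],"rot":[0,0,0]}
    - {"dp":[0,0,0.8],"rot":[0,0,0]}
    - {"dp":[0,0,0.4],"rot":[0,0,0]}

```text
time: 17.07
tcp_pos: [0.4247, -0.0044, 0.0519]
ee_rot: [0.0, -3.14, -0.0]
wrist_force: [-0.9, 1.3, -0.2]
width: 0.278
grasp_force: 59.0
```

>>> play_rows:
  commands:
    - {"dp":[0,0,0],"rot":[0,0,0]}
    - {"dp":[0,0,0],"rot":[0,0,0]}
    - {"dp":[0,0,0],"rot":[0,0,0]}
    - {"dp":[0,0,0],"rot":[0,0,0]}
    - {"dp":[0,0,0],"rot":[0,0,0]}

```text
time: 17.48
tcp_pos: [0.4259, -0.0042, 0.0532]
ee_rot: [-0.001, 3.141, -0.0]
wrist_force: [-0.2, 0.1, 0.1]
width: 0.279
grasp_force: 59.0
```

>>> play_rows:
  commands:
    - {"dp":[0,0,0.5],"rot":[0,0,0]}
    - {"dp":[0,0,0.3],"rot":[0,0,0]}
    - {"dp":[0,0,0],"rot":[0,0,0]}
    - {"dp":[0,0,0],"rot":[0,0,0]}
    - {"dp":[0,0,0],"rot":[0,0,0]}

```text
time: 17.9
tcp_pos: [0.4264, -0.0047, 0.045]
ee_rot: [-0.001, 3.14, -0.002]
wrist_force: [0.6, -3.2, 5.8]
width: 0.281
grasp_force: 61.2
```

>>> play_rows:
  commands:
    - {"dp":[0,0,0],"rot":[0,0,0]}
    - {"dp":[0,0,0],"rot":[0,0,0]}
    - {"dp":[0,0,0],"rot":[0,0,0]}
    - {"dp":[0,0,0],"rot":[0,0,0]}
    - {"dp":[0,0,0],"rot":[0,0,0]}
  jaw: 70

```text
time: 18.32
tcp_pos: [0.4255, -0.0041, 0.0447]
ee_rot: [0.001, -3.141, -0.0]
wrist_force: [0.3, 0.1, -0.1]
width: 0.7
grasp_force: 0.0
```

>>> play_rows:
  commands:
    - {"dp":[0,0,-2],"rot":[0,0,0]}
    - {"dp":[0,0,-3],"rot":[0,0,0]}
    - {"dp":[0,0,-3],"rot":[0,0,0]}
    - {"dp":[0,-1,-1.8],"rot":[0,0,0]}
    - {"dp":[0,-2.4,0],"rot":[0,0,0]}

```text
time: 18.73
tcp_pos: [0.4271, -0.0376, 0.1462]
ee_rot: [-0.005, 3.137, -0.001]
wrist_force: [1.4, 0.1, 0.5]
width: 0.696
grasp_force: 0.0
```

>>> play_rows:
  commands:
    - {"dp":[0,-3,0],"rot":[0,0,0]}
    - {"dp":[0,-3,0],"rot":[0,0,0]}
    - {"dp":[0,-3,0],"rot":[0,0,0]}
    - {"dp":[-1,-3,0],"rot":[0,0,0]}
    - {"dp":[-2,-3,0],"rot":[0,0,0]}

```text
time: 19.15
tcp_pos: [0.4545, -0.1895, 0.143]
ee_rot: [-0.0, -3.141, -0.0]
wrist_force: [1.3, 0.3, 0.7]
width: 0.702
grasp_force: 0.0
```

>>> play_rows:
  commands:
    - {"dp":[-3,-2,0],"rot":[0,0,0]}
    - {"dp":[-3,-1.4,0],"rot":[0,0,0]}
    - {"dp":[-3,0,0],"rot":[0,0,0]}
    - {"dp":[-3,0,0],"rot":[0,0,0]}
    - {"dp":[-3,0,0],"rot":[0,0,0]}

```text
time: 19.57
tcp_pos: [0.607, -0.2223, 0.1424]
ee_rot: [-0.0, -3.141, -0.0]
wrist_force: [0.1, -1.6, 0.6]
width: 0.698
grasp_force: 0.0
```

>>> play_rows:
  commands:
    - {"dp":[-1.6,0,0],"rot":[0,0,0]}
    - {"dp":[0,0,0],"rot":[0,0,0]}
    - {"dp":[0,0,0],"rot":[0,0,0]}
    - {"dp":[0,0,0],"rot":[0,0,0]}
    - {"dp":[0,0,0],"rot":[0,0,0]}

```text
time: 19.98
tcp_pos: [0.6209, -0.222, 0.143]
ee_rot: [0.0, -3.141, -0.0]
wrist_force: [0.8, -0.2, 0.2]
width: 0.701
grasp_force: 0.0
```

>>> play_rows:
  commands:
    - {"dp":[-0.1,0,2],"rot":[0,0,0]}
    - {"dp":[0,0,2],"rot":[0,0,0]}
    - {"dp":[0,0,2],"rot":[0,0,0]}
    - {"dp":[0,0,2],"rot":[0,0,0]}
    - {"dp":[0,0,2],"rot":[0,0,0]}

```text
time: 20.4
tcp_pos: [0.622, -0.2222, 0.0425]
ee_rot: [-0.0, 3.141, -0.0]
wrist_force: [0.4, -0.6, -0.0]
width: 0.697
grasp_force: 0.0
```

>>> play_rows:
  commands:
    - {"dp":[0,0,0],"rot":[0,0,0]}
    - {"dp":[0,0,0],"rot":[0,0,0]}
    - {"dp":[0,0,0],"rot":[0,0,0]}
    - {"dp":[0,0,0],"rot":[0,0,0]}
    - {"dp":[0,0,0],"rot":[0,0,0]}

```text
time: 20.82
tcp_pos: [0.6232, -0.2224, 0.0441]
ee_rot: [-0.001, 3.14, -0.001]
wrist_force: [-0.5, 0.2, 0.7]
width: 0.697
grasp_force: 0.0
```

>>> play_rows:
  commands:
    - {"dp":[0,0,0],"rot":[0,0,0]}
    - {"dp":[0,0,0],"rot":[0,0,0]}
    - {"dp":[0,0,0],"rot":[0,0,0]}
    - {"dp":[0,0,0],"rot":[0,0,0]}
    - {"dp":[0,0,0],"rot":[0,0,0]}
  jaw: 0

```text
time: 21.23
tcp_pos: [0.6232, -0.2225, 0.0436]
ee_rot: [-0.001, 3.14, -0.002]
wrist_force: [-1.1, -1.0, 8.4]
width: 0.124
grasp_force: 59.5
```

>>> play_rows:
  commands:
    - {"dp":[0,0,0],"rot":[0,0,0]}
    - {"dp":[0,0,0],"rot":[0,0,0]}
    - {"dp":[0,0,0],"rot":[0,0,0]}
    - {"dp":[0,0,0],"rot":[0,0,0]}
    - {"dp":[0,0,0],"rot":[0,0,0]}

```text
time: 21.65
tcp_pos: [0.6232, -0.2224, 0.0436]
ee_rot: [-0.001, 3.14, -0.001]
wrist_force: [-0.4, -0.4, 6.4]
width: 0.117
grasp_force: 59.4
```

```bash
python3 - <<'E'
from h import *
a=wcap()["frame"];b=arm.capture("side")["frame"][60:270,140:420]
cv2.imwrite("pics/p4.png",np.vstack([a[150:],cv2.resize(b,(560,420))[100:400]])[:,:,::-1])
E
```

```text
(no output)
```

View pics/p4.png

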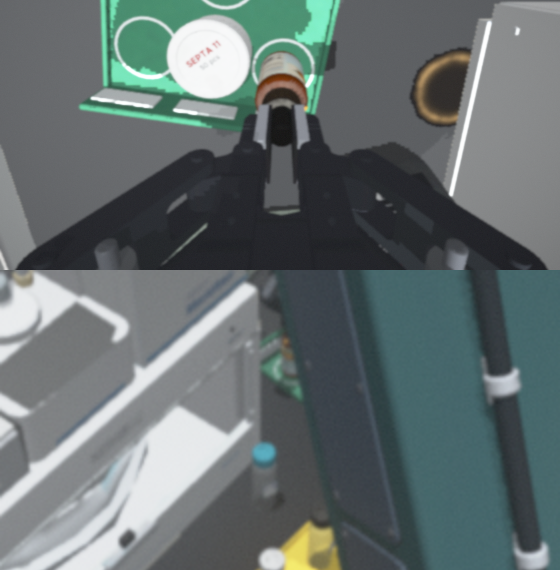

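```bash
python3 - <<'E'
from cloud import *
c=wcap();s=arm.state();p=s["tcp_pos"]
f=lambda X:(lambda q:np.round(q[:2]/q[2]-[0,150]).tolist())(c["camera_matrix"]@(c["R"]@X+c["t"]))
for dz in(0,.019,.04):print("tcp+",dz,f(p+[0,0,dz]))
for z in(.004,.074,.081,.106):print("bottle",z,f(np.array([.6225,-.2225,z])))
P,C=cloud(c)
m=(np.hypot(*(P[:,:2]-(.615,-.222)).T)<.05)
for lo in np.arange(.01,.12,.01):
    q=P[m&(P[:,2]>lo)&(P[:,2]<lo+.01)]
    b=q[abs(q[:,1]+.2225)<.025]
    if len(b)>5: print(round(lo,3),len(b),np.round(b.min(0),3),np.round(np.median(b,0),3),np.round(b.max(0),3))
np.save("a.npy",P)
E
```

```text
tcp+ 0 [280.0, 90.0]
tcp+ 0.019 [280.0, 103.0]
tcp+ 0.04 [280.0, 120.0]
bottle 0.004 [281.0, 70.0]
bottle 0.074 [280.0, 110.0]
bottle 0.081 [280.0, 116.0]
bottle 0.106 [280.0, 142.0]
0.01 201 [ 0.594 -0.247  0.01 ] [ 0.607 -0.23   0.015] [ 0.658 -0.198  0.02 ]
0.02 190 [ 0.592 -0.247  0.02 ] [ 0.607 -0.224  0.026] [ 0.653 -0.206  0.03 ]
0.03 362 [ 0.591 -0.247  0.03 ] [ 0.606 -0.236  0.036] [ 0.618 -0.206  0.04 ]
0.04 221 [ 0.605 -0.237  0.04 ] [ 0.607 -0.222  0.045] [ 0.618 -0.206  0.05 ]
0.05 296 [ 0.605 -0.238  0.05 ] [ 0.608 -0.222  0.055] [ 0.62  -0.205  0.06 ]
0.06 857 [ 0.606 -0.238  0.06 ] [ 0.612 -0.222  0.065] [ 0.628 -0.205  0.07 ]
0.07 301 [ 0.61  -0.233  0.07 ] [ 0.612 -0.222  0.075] [ 0.62 -0.21  0.08]
0.08 478 [ 0.611 -0.239  0.08 ] [ 0.615 -0.222  0.083] [ 0.619 -0.205  0.09 ]
0.09 723 [ 0.612 -0.24   0.09 ] [ 0.616 -0.222  0.096] [ 0.619 -0.203  0.1  ]
0.1 1090 [ 0.612 -0.241  0.1  ] [ 0.617 -0.222  0.104] [ 0.634 -0.203  0.11 ]
0.11 938 [ 0.612 -0.241  0.11 ] [ 0.616 -0.227  0.117] [ 0.635 -0.203  0.12 ]
```

```bash
python3 - <<'E'
import numpy as np
P=np.load("a.npy")
m=(abs(P[:,0]-.623)<.06)&(abs(P[:,1]+.222)<.09)
for lo in np.arange(.06,.26,.01):
    q=P[m&(P[:,2]>lo)&(P[:,2]<lo+.01)]
    y=(q[:,1]+.222)*1000
    h=np.histogram(y,np.arange(-90,91,10))[0]
    print(round(lo,3),round(q[:,0].min(),3) if len(q) else '',h.tolist())
E
```

```text
0.06 0.606 [0, 0, 0, 0, 0, 0, 0, 180, 248, 242, 187, 0, 0, 0, 0, 0, 0, 0]
0.07 0.61 [0, 0, 0, 0, 0, 0, 0, 7, 148, 136, 10, 0, 0, 0, 0, 0, 0, 0]
0.08 0.611 [0, 0, 0, 0, 0, 0, 0, 18, 221, 215, 24, 0, 0, 0, 0, 0, 0, 0]
0.09 0.612 [0, 0, 0, 0, 0, 0, 0, 153, 211, 202, 157, 0, 0, 0, 0, 0, 0, 0]
0.1 0.612 [0, 0, 0, 0, 0, 0, 0, 192, 351, 350, 197, 0, 0, 0, 0, 0, 0, 0]
0.11 0.612 [0, 0, 0, 0, 0, 0, 0, 106, 366, 349, 117, 0, 0, 0, 0, 0, 0, 0]
0.12 0.609 [0, 0, 0, 0, 0, 38, 177, 277, 252, 250, 291, 169, 42, 0, 0, 0, 0, 0]
0.13 0.609 [0, 0, 0, 0, 59, 905, 1144, 421, 237, 206, 441, 1085, 967, 89, 0, 0, 0, 0]
0.14 0.606 [0, 0, 0, 1, 430, 1484, 156, 208, 142, 139, 222, 105, 1490, 475, 0, 0, 0, 0]
0.15 0.605 [0, 0, 0, 246, 1398, 1614, 0, 765, 540, 519, 780, 0, 1414, 1582, 286, 0, 0, 0]
0.16 0.605 [0, 0, 65, 1020, 1995, 88, 306, 1074, 1265, 1279, 1124, 299, 65, 1948, 1082, 86, 0, 0]
0.17 0.602 [0, 0, 194, 908, 646, 2, 404, 1265, 1001, 981, 1334, 409, 5, 527, 950, 203, 0, 0]
0.18 0.602 [0, 0, 0, 0, 0, 0, 0, 111, 39, 30, 109, 0, 0, 0, 0, 0, 0, 0]
0.19  [0, 0, 0, 0, 0, 0, 0, 0, 0, 0, 0, 0, 0, 0, 0, 0, 0, 0]
0.2  [0, 0, 0, 0, 0, 0, 0, 0, 0, 0, 0, 0, 0, 0, 0, 0, 0, 0]
0.21  [0, 0, 0, 0, 0, 0, 0, 0, 0, 0, 0, 0, 0, 0, 0, 0, 0, 0]
0.22  [0, 0, 0, 0, 0, 0, 0, 0, 0, 0, 0, 0, 0, 0, 0, 0, 0, 0]
0.23  [0, 0, 0, 0, 0, 0, 0, 0, 0, 0, 0, 0, 0, 0, 0, 0, 0, 0]
0.24  [0, 0, 0, 0, 0, 0, 0, 0, 0, 0, 0, 0, 0, 0, 0, 0, 0, 0]
0.25  [0, 0, 0, 0, 0, 0, 0, 0, 0, 0, 0, 0, 0, 0, 0, 0, 0, 0]
```

The depth cloud shows the real fingertips about 37 mm above the reported TCP. The caps of the vials were held, and now the dropper's bulb is gripped. I'll open, go 3.6 cm lower and regrasp on the brown body.

>>> play_rows:
  commands:
    - {"dp":[0,0,0],"rot":[0,0,0]}
    - {"dp":[0,0,0],"rot":[0,0,0]}
    - {"dp":[0,0,0],"rot":[0,0,0]}
    - {"dp":[0,0,0],"rot":[0,0,0]}
    - {"dp":[0,0,0],"rot":[0,0,0]}
  jaw: 75

```text
time: 22.22
tcp_pos: [0.6226, -0.222, 0.0426]
ee_rot: [0.001, -3.141, -0.0]
wrist_force: [0.3, 0.6, 0.1]
width: 0.753
grasp_force: 0.0
```

>>> play_rows:
  commands:
    - {"dp":[0.1,0,0.8],"rot":[0,0,0]}
    - {"dp":[0,0,0.8],"rot":[0,0,0]}
    - {"dp":[0,0,0.7],"rot":[0,0,0]}
    - {"dp":[0,0,0.7],"rot":[0,0,0]}
    - {"dp":[0,0,0.4],"rot":[0,0,0]}

```text
time: 22.63
tcp_pos: [0.6211, -0.2218, 0.0073]
ee_rot: [0.001, -3.14, -0.001]
wrist_force: [0.8, 0.6, -0.0]
width: 0.754
grasp_force: 0.0
```

>>> play_rows:
  commands:
    - {"dp":[0,0,0],"rot":[0,0,0]}
    - {"dp":[0,0,0],"rot":[0,0,0]}
    - {"dp":[0,0,0],"rot":[0,0,0]}
    - {"dp":[0,0,0],"rot":[0,0,0]}
    - {"dp":[0,0,0],"rot":[0,0,0]}
  jaw: 0

```text
time: 23.05
tcp_pos: [0.6221, -0.2223, 0.0093]
ee_rot: [-0.001, 3.141, -0.001]
wrist_force: [-0.1, 0.4, 2.6]
width: 0.348
grasp_force: 59.6
```

>>> play_rows:
  commands:
    - {"dp":[0,0,0],"rot":[0,0,0]}
    - {"dp":[0,0,0],"rot":[0,0,0]}
    - {"dp":[0,0,0],"rot":[0,0,0]}
    - {"dp":[0,0,0],"rot":[0,0,0]}
    - {"dp":[0,0,0],"rot":[0,0,0]}

```text
time: 23.47
tcp_pos: [0.6221, -0.2223, 0.0093]
ee_rot: [-0.001, 3.141, -0.001]
wrist_force: [0.5, -0.7, 6.3]
width: 0.35
grasp_force: 59.9
```

>>> play_rows:
  commands:
    - {"dp":[0,0,-1],"rot":[0,0,0]}
    - {"dp":[0,0,-2],"rot":[0,0,0]}
    - {"dp":[0,0,-2],"rot":[0,0,0]}
    - {"dp":[1,0,-1],"rot":[0,0,0]}
    - {"dp":[2,0,0],"rot":[0,0,0]}

```text
time: 23.88
tcp_pos: [0.5932, -0.2226, 0.071]
ee_rot: [-0.002, 3.138, -0.003]
wrist_force: [-0.0, 0.8, -0.8]
width: 0.353
grasp_force: 59.5
```

>>> play_rows:
  commands:
    - {"dp":[2.6,0,0],"rot":[0,0,0]}
    - {"dp":[2.6,0,0],"rot":[0,0,0]}
    - {"dp":[2.6,0,0],"rot":[0,0,0]}
    - {"dp":[2.6,1,0],"rot":[0,0,0]}
    - {"dp":[2.6,2,0],"rot":[0,0,0]}

```text
time: 24.3
tcp_pos: [0.4597, -0.1927, 0.0686]
ee_rot: [-0.002, -3.141, 0.001]
wrist_force: [-0.2, -0.0, 0.2]
width: 0.351
grasp_force: 59.5
```

>>> play_rows:
  commands:
    - {"dp":[2.2,2.5,0],"rot":[0,0,0]}
    - {"dp":[1.2,2.5,0],"rot":[0,0,0]}
    - {"dp":[0.7,2.5,0],"rot":[0,0,0]}
    - {"dp":[0,2,0],"rot":[0,0,0]}
    - {"dp":[0,1.3,0],"rot":[0,0,0]}

```text
time: 24.72
tcp_pos: [0.4189, -0.0824, 0.0689]
ee_rot: [0.002, -3.141, -0.001]
wrist_force: [1.4, -1.7, -0.6]
width: 0.35
grasp_force: 59.5
```

>>> play_rows:
  commands:
    - {"dp":[0,0,1],"rot":[0,0,0]}
    - {"dp":[0,0,1.5],"rot":[0,0,0]}
    - {"dp":[0,0,1.5],"rot":[0,0,0]}
    - {"dp":[0,0,0.8],"rot":[0,0,0]}
    - {"dp":[0,0,0.4],"rot":[0,0,0]}

```text
time: 25.13
tcp_pos: [0.4194, -0.0838, 0.0159]
ee_rot: [0.001, -3.14, -0.001]
wrist_force: [-0.6, -0.6, -0.3]
width: 0.35
grasp_force: 59.5
```

>>> play_rows:
  commands:
    - {"dp":[0,0,0],"rot":[0,0,0]}
    - {"dp":[0,0,0],"rot":[0,0,0]}
    - {"dp":[0,0,0],"rot":[0,0,0]}
    - {"dp":[0,0,0],"rot":[0,0,0]}
    - {"dp":[0,0,0],"rot":[0,0,0]}

```text
time: 25.55
tcp_pos: [0.4209, -0.0843, 0.0172]
ee_rot: [-0.001, 3.141, -0.0]
wrist_force: [-0.6, 0.3, -0.4]
width: 0.352
grasp_force: 59.5
```

>>> play_rows:
  commands:
    - {"dp":[0,0,0.5],"rot":[0,0,0]}
    - {"dp":[0,0,0.3],"rot":[0,0,0]}
    - {"dp":[0,0,0],"rot":[0,0,0]}
    - {"dp":[0,0,0],"rot":[0,0,0]}
    - {"dp":[0,0,0],"rot":[0,0,0]}

```text
time: 25.97
tcp_pos: [0.421, -0.0847, 0.0088]
ee_rot: [-0.001, 3.141, -0.002]
wrist_force: [-0.5, -3.1, 5.9]
width: 0.347
grasp_force: 60.8
```

>>> play_rows:
  commands:
    - {"dp":[0,0,0],"rot":[0,0,0]}
    - {"dp":[0,0,0],"rot":[0,0,0]}
    - {"dp":[0,0,0],"rot":[0,0,0]}
    - {"dp":[0,0,0],"rot":[0,0,0]}
    - {"dp":[0,0,0],"rot":[0,0,0]}
  jaw: 65

```text
time: 26.38
tcp_pos: [0.4205, -0.0841, 0.0087]
ee_rot: [0.001, -3.141, -0.0]
wrist_force: [-0.5, 0.1, -0.0]
width: 0.653
grasp_force: 0.0
```

>>> play_rows:
  commands:
    - {"dp":[0,0,-1],"rot":[0,0,0]}
    - {"dp":[0,0,-2],"rot":[0,0,0]}
    - {"dp":[0,0,-3],"rot":[0,0,0]}
    - {"dp":[0,0,-2],"rot":[0,0,0]}
    - {"dp":[0,-2,-1],"rot":[0,0,0]}

```text
time: 26.8
tcp_pos: [0.4211, -0.1028, 0.1011]
ee_rot: [-0.004, 3.139, -0.0]
wrist_force: [1.1, -0.4, -0.7]
width: 0.651
grasp_force: 0.0
```

>>> play_rows:
  commands:
    - {"dp":[0,-3,0],"rot":[0,0,0]}
    - {"dp":[0,-3,0],"rot":[0,0,0]}
    - {"dp":[-1,-3,0],"rot":[0,0,0]}
    - {"dp":[-2,-3,0],"rot":[0,0,0]}
    - {"dp":[-2.5,-3,0],"rot":[0,0,0]}
  jaw: 100

```text
time: 27.22
tcp_pos: [0.4754, -0.2557, 0.099]
ee_rot: [-0.001, -3.141, -0.0]
wrist_force: [1.7, 0.4, 0.7]
width: 0.999
grasp_force: 0.0
```

>>> play_rows:
  commands:
    - {"dp":[-2.5,-1.9,0],"rot":[0,0,0]}
    - {"dp":[0,0,0],"rot":[0,0,0]}
    - {"dp":[0,0,0],"rot":[0,0,0]}
    - {"dp":[0,0,0],"rot":[0,0,0]}
    - {"dp":[0,0,0],"rot":[0,0,0]}

```text
time: 27.63
tcp_pos: [0.5, -0.2723, 0.0988]
ee_rot: [0.002, -3.141, -0.001]
wrist_force: [-0.3, 0.2, 0.3]
width: 1.0
grasp_force: 0.0
```

```bash
python3 - <<'E'
from cloud import *
c=wcap();P,C=cloud(c)
m=(np.hypot(*(P[:,:2]-(.604,-.274)).T)<.045)&(P[:,2]>.032)&(P[:,2]<.042)
print("tin",m.sum(),np.round(P[m].mean(0),4),cv2.minEnclosingCircle((P[m,:2]*1000).astype(np.float32)))
t=arm.capture("top");a=arm.capture("side")["frame"]
Q,_=cloud(t)
for p in((.431,.076),(.426,-.004),(.421,-.084)):
    for n,X in(("w",P),("t",Q)):
        k=(np.hypot(*(X[:,:2]-p).T)<.03)&(X[:,2]>.09)&(X[:,2]<.12);print(n,p,k.sum(),np.round(np.median(X[k],0),3) if k.any() else "")
cv2.imwrite("pics/p5.png",cv2.resize(np.hstack([a,c["frame"]])[:,:,::-1],(800,300)))
E
```

```text
tin 2261 [ 0.6039 -0.2723  0.0359] ((612.371337890625, -275.36260986328125), 36.80241775512695)
w (0.431, 0.076) 0 
t (0.431, 0.076) 106 [0.431 0.075 0.099]
w (0.426, -0.004) 0 
t (0.426, -0.004) 112 [ 0.425 -0.003  0.099]
w (0.421, -0.084) 0 
t (0.421, -0.084) 27 [ 0.421 -0.084  0.102]
```

View pics/p5.png

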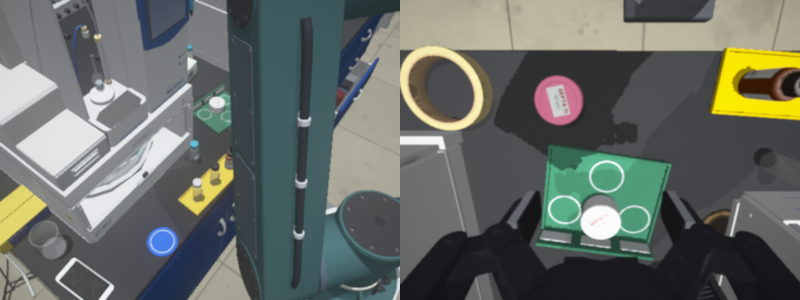

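All three bottles stand in the tray and the tin stands alone at (0.604, -0.2725). Next I'll pick it up.

>>> play_rows:
  commands:
    - {"dp":[-2.6,0,0],"rot":[0,0,0]}
    - {"dp":[-2.6,0,0],"rot":[0,0,0]}
    - {"dp":[-2.6,0,0],"rot":[0,0,0]}
    - {"dp":[-2.6,0,0],"rot":[0,0,0]}
    - {"dp":[0,0,1],"rot":[0,0,0]}

```text
time: 28.2
tcp_pos: [0.6089, -0.2731, 0.0899]
ee_rot: [-0.004, 3.138, -0.003]
wrist_force: [-0.1, -0.0, 0.1]
width: 0.997
grasp_force: 0.0
```

>>> play_rows:
  commands:
    - {"dp":[0,0,2],"rot":[0,0,0]}
    - {"dp":[0,0,2],"rot":[0,0,0]}
    - {"dp":[0,0,2],"rot":[0,0,0]}
    - {"dp":[0,0,1],"rot":[0,0,0]}
    - {"dp":[0,0,0],"rot":[0,0,0]}

```text
time: 28.62
tcp_pos: [0.6033, -0.2721, 0.0169]
ee_rot: [0.001, -3.139, -0.003]
wrist_force: [0.8, -0.1, -0.0]
width: 1.002
grasp_force: 0.0
```

>>> play_rows:
  commands:
    - {"dp":[0,0,1.5],"rot":[0,0,0]}
    - {"dp":[0,0,1.5],"rot":[0,0,0]}
    - {"dp":[0,0,1],"rot":[0,0,0]}
    - {"dp":[0,0,0.8],"rot":[0,0,0]}
    - {"dp":[0,0,0],"rot":[0,0,0]}

```text
time: 29.03
tcp_pos: [0.6042, -0.2728, -0.03]
ee_rot: [0.001, -3.14, -0.001]
wrist_force: [-1.2, 0.4, -0.3]
width: 1.004
grasp_force: 0.0
```

>>> play_rows:
  commands:
    - {"dp":[0,0,0],"rot":[0,0,0]}
    - {"dp":[0,0,0],"rot":[0,0,0]}
    - {"dp":[0,0,0],"rot":[0,0,0]}
    - {"dp":[0,0,0],"rot":[0,0,0]}
    - {"dp":[0,0,0],"rot":[0,0,0]}

```text
time: 29.45
tcp_pos: [0.6049, -0.2732, -0.0288]
ee_rot: [-0.001, 3.141, -0.001]
wrist_force: [-0.0, -0.2, -0.1]
width: 0.995
grasp_force: 0.0
```

```bash
python3 - <<'E'
from cloud import *
c=wcap();P,C=cloud(c);p=arm.state()["tcp_pos"]
m=(abs(P[:,0]-p[0])<.03)
for lo in np.arange(0,.09,.01):
    q=P[m&(P[:,2]>lo)&(P[:,2]<lo+.01)];print(round(lo,3),np.histogram((q[:,1]-p[1])*1000,np.arange(-80,81,10))[0].tolist())
cv2.imwrite("pics/p6.png",c["frame"][:,:,::-1])
E
```

```text
0.0 [1444, 1162, 975, 1563, 1487, 701, 332, 192, 176, 283, 594, 1306, 1641, 968, 1128, 1350]
0.01 [59, 0, 0, 0, 0, 22, 113, 134, 133, 117, 41, 0, 0, 0, 0, 1]
0.02 [0, 0, 1, 215, 0, 13, 76, 116, 115, 90, 25, 0, 220, 6, 0, 0]
0.03 [0, 0, 98, 476, 0, 700, 1886, 2300, 2276, 2009, 1037, 0, 472, 97, 0, 0]
0.04 [0, 0, 129, 594, 0, 0, 0, 0, 0, 0, 0, 0, 598, 128, 0, 0]
0.05 [0, 0, 86, 673, 0, 0, 0, 0, 0, 0, 0, 0, 660, 89, 0, 0]
0.06 [5, 149, 214, 502, 0, 0, 0, 0, 0, 0, 0, 0, 466, 236, 175, 17]
0.07 [194, 1730, 1626, 749, 126, 0, 0, 0, 0, 0, 0, 62, 716, 1516, 1909, 278]
0.08 [226, 1880, 149, 357, 759, 257, 434, 567, 555, 502, 225, 757, 437, 2, 1864, 345]
```

View pics/p6.png

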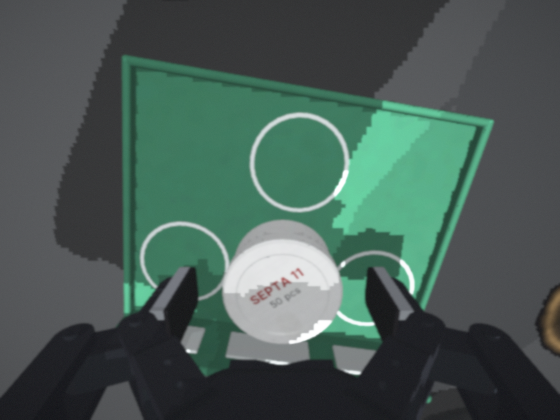

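The open tips are at z≈0.022, with the tin at (283,285) centred between them. I'll go 4 mm lower and close.

>>> play_rows:
  commands:
    - {"dp":[0,0,0.4],"rot":[0,0,0]}
    - {"dp":[0,0,0],"rot":[0,0,0]}
    - {"dp":[0,0,0],"rot":[0,0,0]}
    - {"dp":[0,0,0],"rot":[0,0,0]}
    - {"dp":[0,0,0],"rot":[0,0,0]}

```text
time: 29.92
tcp_pos: [0.6047, -0.2731, -0.0332]
ee_rot: [0.001, -3.142, 0.0]
wrist_force: [-0.3, 0.7, 0.2]
width: 1.001
grasp_force: 0.0
```

>>> play_rows:
  commands:
    - {"dp":[0,0,0],"rot":[0,0,0]}
    - {"dp":[0,0,0],"rot":[0,0,0]}
    - {"dp":[0,0,0],"rot":[0,0,0]}
    - {"dp":[0,0,0],"rot":[0,0,0]}
    - {"dp":[0,0,0],"rot":[0,0,0]}
  jaw: 0

```text
time: 30.33
tcp_pos: [0.6048, -0.2731, -0.0327]
ee_rot: [-0.001, 3.141, -0.0]
wrist_force: [-2.0, -0.4, 5.3]
width: 0.638
grasp_force: 62.1
```

>>> play_rows:
  commands:
    - {"dp":[0,0,0],"rot":[0,0,0]}
    - {"dp":[0,0,0],"rot":[0,0,0]}
    - {"dp":[0,0,0],"rot":[0,0,0]}
    - {"dp":[0,0,0],"rot":[0,0,0]}
    - {"dp":[0,0,0],"rot":[0,0,0]}

```text
time: 30.75
tcp_pos: [0.6048, -0.2731, -0.0327]
ee_rot: [-0.001, 3.141, -0.0]
wrist_force: [-2.0, 1.0, 7.0]
width: 0.64
grasp_force: 62.1
```

>>> play_rows:
  commands:
    - {"dp":[0,0,-0.7],"rot":[0,0,0]}
    - {"dp":[0,0,-1],"rot":[0,0,0]}
    - {"dp":[0,0,-1.5],"rot":[0,0,0]}
    - {"dp":[0,0,-1.8],"rot":[0,0,0]}
    - {"dp":[0,0,0],"rot":[0,0,0]}

```text
time: 31.17
tcp_pos: [0.6064, -0.274, 0.0208]
ee_rot: [-0.001, 3.137, -0.004]
wrist_force: [0.4, 0.5, 0.1]
width: 0.642
grasp_force: 63.2
```

>>> play_rows:
  commands:
    - {"dp":[1,0,-2],"rot":[0,0,0]}
    - {"dp":[2,0,-2],"rot":[0,0,0]}
    - {"dp":[2.5,0,-2],"rot":[0,0,0]}
    - {"dp":[2.5,0,-2],"rot":[0,0,0]}
    - {"dp":[2.5,0,-2],"rot":[0,0,0]}

```text
time: 31.58
tcp_pos: [0.4986, -0.2729, 0.1177]
ee_rot: [-0.001, 3.142, -0.0]
wrist_force: [-0.4, -0.3, -0.1]
width: 0.637
grasp_force: 63.4
```

>>> play_rows:
  commands:
    - {"dp":[2.5,1,0],"rot":[0,0,0]}
    - {"dp":[2.5,2,0],"rot":[0,0,0]}
    - {"dp":[1.5,2.5,0],"rot":[0,0,0]}
    - {"dp":[1,2.8,0],"rot":[0,0,0]}
    - {"dp":[0,2.8,0],"rot":[0,0,0]}

```text
time: 32.0
tcp_pos: [0.4226, -0.1612, 0.1171]
ee_rot: [-0.002, -3.141, 0.0]
wrist_force: [0.7, 0.2, -0.7]
width: 0.636
grasp_force: 63.4
```

>>> play_rows:
  commands:
    - {"dp":[0,2.8,0],"rot":[0,0,0]}
    - {"dp":[0,2.8,0],"rot":[0,0,0]}
    - {"dp":[0,2.8,0],"rot":[0,0,0]}
    - {"dp":[0,2.8,0],"rot":[0,0,0]}
    - {"dp":[0,2.8,0],"rot":[0,0,0]}

```text
time: 32.42
tcp_pos: [0.4244, -0.0209, 0.117]
ee_rot: [-0.001, 3.141, -0.0]
wrist_force: [1.0, 0.1, -0.9]
width: 0.64
grasp_force: 63.4
```

>>> play_rows:
  commands:
    - {"dp":[0,2.8,0],"rot":[0,0,0]}
    - {"dp":[0,2.8,0],"rot":[0,0,0]}
    - {"dp":[0,2.8,0],"rot":[0,0,0]}
    - {"dp":[0,2.8,0],"rot":[0,0,0]}
    - {"dp":[0,2.8,0],"rot":[0,0,0]}

```text
time: 32.83
tcp_pos: [0.4243, 0.1192, 0.1171]
ee_rot: [-0.001, 3.141, 0.0]
wrist_force: [0.6, -0.2, -0.9]
width: 0.639
grasp_force: 63.4
```

>>> play_rows:
  commands:
    - {"dp":[0,2.8,0],"rot":[0,0,0]}
    - {"dp":[0,2.8,0],"rot":[0,0,0]}
    - {"dp":[0,2.8,0],"rot":[0,0,0]}
    - {"dp":[0,2.3,0],"rot":[0,0,0]}
    - {"dp":[0,1.5,0],"rot":[0,0,0]}

```text
time: 33.25
tcp_pos: [0.4241, 0.2419, 0.1169]
ee_rot: [-0.003, 3.141, 0.001]
wrist_force: [-0.0, -0.6, -0.3]
width: 0.638
grasp_force: 63.4
```

>>> play_rows:
  commands:
    - {"dp":[0,0,1],"rot":[0,0,0]}
    - {"dp":[0,0,2],"rot":[0,0,0]}
    - {"dp":[0,0,2],"rot":[0,0,0]}
    - {"dp":[0,0,1],"rot":[0,0,0]}
    - {"dp":[0,0,0],"rot":[0,0,0]}

```text
time: 33.67
tcp_pos: [0.4231, 0.2394, 0.0551]
ee_rot: [0.001, -3.139, 0.002]
wrist_force: [-0.6, -0.7, -1.1]
width: 0.636
grasp_force: 63.4
```

```bash
python3 - <<'E'
from cloud import *
print(arm.state()["tcp_pos"])
c=wcap();P,C=cloud(c);cv2.imwrite("pics/p7.png",c["frame"][:,:,::-1])
m=(abs(P[:,0]-.425)<.07)&(abs(P[:,1]-.24)<.07)&(P[:,2]<.012)&(C[:,2]>C[:,0]+60)
print("pad",m.sum(),circ(P[m&(np.hypot(*(P[:,:2]-(.425,.243)).T)>.0),:2],.043)[1],cv2.minEnclosingCircle((P[m,:2]*1000).astype(np.float32)),np.round(np.median(P[m],0),3))
m=(np.hypot(*(P[:,:2]-(.425,.243)).T)<.045)&(P[:,2]>.02)&(C.min(1)>130)
for lo in np.arange(.06,.13,.01):
    q=P[m&(P[:,2]>lo)&(P[:,2]<lo+.01)]
    if len(q):print(round(lo,2),len(q),np.round(q.mean(0),4))
E
```

```text
[0.42313133 0.23941898 0.05510566]
pad 6723 6723 ((395.6683654785156, 240.0027618408203), 70.0562515258789) [0.403 0.245 0.005]
0.09 246 [0.3991 0.2399 0.0975]
0.1 609 [0.3994 0.2399 0.1051]
0.11 509 [0.3983 0.2399 0.1162]
0.12 10156 [0.4207 0.2401 0.1237]
```

View pics/p7.png

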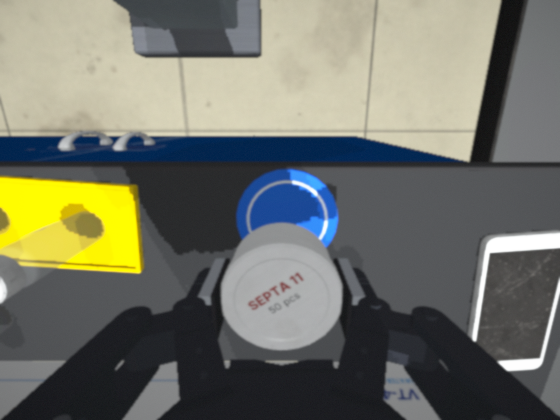

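>>> play_rows:
  commands:
    - {"dp":[-0.2,0.3,1.5],"rot":[0,0,0]}
    - {"dp":[0,0,2],"rot":[0,0,0]}
    - {"dp":[0,0,2],"rot":[0,0,0]}
    - {"dp":[0,0,1.5],"rot":[0,0,0]}
    - {"dp":[0,0,0.7],"rot":[0,0,0]}

```text
time: 34.13
tcp_pos: [0.4263, 0.2427, -0.0208]
ee_rot: [0.001, -3.141, 0.0]
wrist_force: [-0.4, -0.2, -1.0]
width: 0.639
grasp_force: 63.4
```

>>> play_rows:
  commands:
    - {"dp":[0,0,0],"rot":[0,0,0]}
    - {"dp":[0,0,0],"rot":[0,0,0]}
    - {"dp":[0,0,0],"rot":[0,0,0]}
    - {"dp":[0,0,0],"rot":[0,0,0]}
    - {"dp":[0,0,0],"rot":[0,0,0]}

```text
time: 34.55
tcp_pos: [0.427, 0.243, -0.0194]
ee_rot: [-0.001, 3.14, 0.001]
wrist_force: [-0.3, -0.5, -0.3]
width: 0.639
grasp_force: 63.4
```

>>> play_rows:
  commands:
    - {"dp":[0.1,0,0.6],"rot":[0,0,0]}
    - {"dp":[0,0,0.5],"rot":[0,0,0]}
    - {"dp":[0,0,0.2],"rot":[0,0,0]}
    - {"dp":[0,0,0],"rot":[0,0,0]}
    - {"dp":[0,0,0],"rot":[0,0,0]}

```text
time: 34.97
tcp_pos: [0.4253, 0.2428, -0.0328]
ee_rot: [-0.001, 3.141, 0.0]
wrist_force: [-5.6, -2.1, 19.0]
width: 0.637
grasp_force: 64.9
```

>>> play_rows:
  commands:
    - {"dp":[0,0,0],"rot":[0,0,0]}
    - {"dp":[0,0,0],"rot":[0,0,0]}
    - {"dp":[0,0,0],"rot":[0,0,0]}
    - {"dp":[0,0,0],"rot":[0,0,0]}
    - {"dp":[0,0,0],"rot":[0,0,0]}
  jaw: 100

```text
time: 35.38
tcp_pos: [0.4254, 0.2428, -0.0334]
ee_rot: [0.001, -3.141, 0.0]
wrist_force: [0.1, -0.3, 0.6]
width: 0.996
grasp_force: 0.0
```

>>> play_rows:
  commands:
    - {"dp":[0,0,-2],"rot":[0,0,0]}
    - {"dp":[0,0,-3],"rot":[0,0,0]}
    - {"dp":[0,0,-3],"rot":[0,0,0]}
    - {"dp":[0,0,-3],"rot":[0,0,0]}
    - {"dp":[0,0,-2],"rot":[0,0,0]}

```text
time: 35.8
tcp_pos: [0.4259, 0.243, 0.0993]
ee_rot: [-0.001, 3.14, 0.001]
wrist_force: [1.5, -0.8, 0.6]
width: 0.998
grasp_force: 0.0
```

>>> play_rows:
  commands:
    - {"dp":[0,0,0],"rot":[0,0,0]}
    - {"dp":[0,0,0],"rot":[0,0,0]}
    - {"dp":[0,0,0],"rot":[0,0,0]}
    - {"dp":[0,0,0],"rot":[0,0,0]}
    - {"dp":[0,0,0],"rot":[0,0,0]}

```text
time: 36.22
tcp_pos: [0.4248, 0.2426, 0.0958]
ee_rot: [0.001, -3.14, 0.001]
wrist_force: [-0.1, 0.7, -0.2]
width: 1.002
grasp_force: 0.0
```

```bash
python3 - <<'E'
from cloud import *
print(arm.state()["tcp_pos"])
c=wcap();P,C=cloud(c);n=np.hypot(*(P[:,:2]-(.425,.243)).T)
m=(n<.06)&(P[:,2]>.03)&(P[:,2]<.042)
print("tin",m.sum(),np.round(P[m].mean(0),4),np.round(P[m].std(0),4))
m=(n<.07)&(P[:,2]<.012)&(C[:,2]>C[:,0]+60)
b=P[m,:2]; h=cv2.convexHull((b*1000).astype(np.float32))[:,0]/1000
print("pad hull",circ(h[np.hypot(*(h-(.425,.243)).T)>.038],.043),len(h))
cv2.imwrite("pics/p8.png",c["frame"][:,:,::-1])
E
```

```text
[0.42482347 0.24261599 0.09576774]
tin 3132 [0.4239 0.2435 0.0359] [0.0143 0.014  0.0009]
pad hull (array([0.4278, 0.2447]), 26, 0.0122) 26
```

View pics/p8.png

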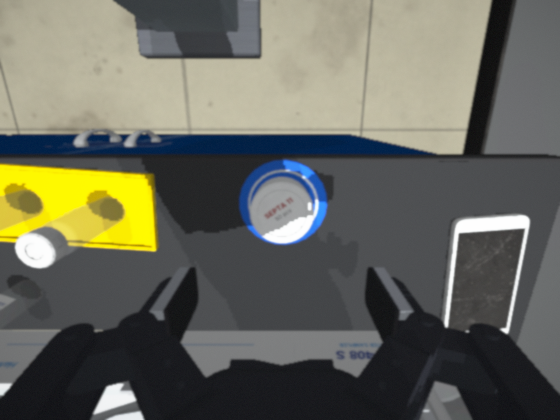

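The tin stands centred on the pad at (285,205), measured 1–4 mm off centre. Next I'm returning the black vial.

>>> play_rows:
  commands:
    - {"dp":[0,-2,0],"rot":[0,0,0]}
    - {"dp":[0,-3,0],"rot":[0,0,0]}
    - {"dp":[0,-3,0],"rot":[0,0,0]}
    - {"dp":[0,-3,0],"rot":[0,0,0]}
    - {"dp":[0,-3,0],"rot":[0,0,0]}
  jaw: 70

```text
time: 36.68
tcp_pos: [0.425, 0.1016, 0.0963]
ee_rot: [0.002, -3.141, 0.0]
wrist_force: [0.8, -0.2, -0.1]
width: 0.7
grasp_force: 0.0
```

>>> play_rows:
  commands:
    - {"dp":[0,-3,0],"rot":[0,0,0]}
    - {"dp":[0,-3,0],"rot":[0,0,0]}
    - {"dp":[0,-2.5,0],"rot":[0,0,0]}
    - {"dp":[0,-2.1,0],"rot":[0,0,0]}
    - {"dp":[0,0,0],"rot":[0,0,0]}

```text
time: 37.1
tcp_pos: [0.4256, -0.006, 0.0964]
ee_rot: [-0.004, -3.141, 0.001]
wrist_force: [-0.5, 0.6, -1.0]
width: 0.7
grasp_force: 0.0
```

>>> play_rows:
  commands:
    - {"dp":[0,0,0],"rot":[0,0,0]}
    - {"dp":[0,0,0],"rot":[0,0,0]}
    - {"dp":[0,0,0],"rot":[0,0,0]}
    - {"dp":[0,0,0],"rot":[0,0,0]}
    - {"dp":[0,0,0],"rot":[0,0,0]}

```text
time: 37.52
tcp_pos: [0.4255, -0.0025, 0.0967]
ee_rot: [0.003, -3.141, -0.0]
wrist_force: [0.6, 0.5, 0.6]
width: 0.701
grasp_force: 0.0
```

Descending 8.5 cm, then gripping.

>>> play_rows:
  commands:
    - {"dp":[0,-0.1,1.5],"rot":[0,0,0]}
    - {"dp":[0,0,2],"rot":[0,0,0]}
    - {"dp":[0,0,2],"rot":[0,0,0]}
    - {"dp":[0,0,2],"rot":[0,0,0]}
    - {"dp":[0,0,1],"rot":[0,0,0]}

```text
time: 37.93
tcp_pos: [0.4246, -0.0036, 0.01]
ee_rot: [0.002, -3.14, -0.001]
wrist_force: [-0.3, 0.2, 0.2]
width: 0.704
grasp_force: 0.0
```

>>> play_rows:
  commands:
    - {"dp":[0,0,0],"rot":[0,0,0]}
    - {"dp":[0,0,0],"rot":[0,0,0]}
    - {"dp":[0,0,0],"rot":[0,0,0]}
    - {"dp":[0,0,0],"rot":[0,0,0]}
    - {"dp":[0,0,0],"rot":[0,0,0]}

```text
time: 38.35
tcp_pos: [0.4261, -0.0042, 0.0125]
ee_rot: [-0.001, 3.14, -0.0]
wrist_force: [0.1, -0.9, -0.8]
width: 0.699
grasp_force: 0.0
```

>>> play_rows:
  commands:
    - {"dp":[0,0,0],"rot":[0,0,0]}
    - {"dp":[0,0,0],"rot":[0,0,0]}
    - {"dp":[0,0,0],"rot":[0,0,0]}
    - {"dp":[0,0,0],"rot":[0,0,0]}
    - {"dp":[0,0,0],"rot":[0,0,0]}
  jaw: 0

```text
time: 38.77
tcp_pos: [0.4257, -0.0042, 0.0119]
ee_rot: [-0.001, 3.141, -0.0]
wrist_force: [-0.8, 0.1, 5.5]
width: 0.307
grasp_force: 58.7
```

>>> play_rows:
  commands:
    - {"dp":[0,0,0],"rot":[0,0,0]}
    - {"dp":[0,0,0],"rot":[0,0,0]}
    - {"dp":[0,0,0],"rot":[0,0,0]}
    - {"dp":[0,0,0],"rot":[0,0,0]}
    - {"dp":[0,0,0],"rot":[0,0,0]}

```text
time: 39.18
tcp_pos: [0.4258, -0.0042, 0.0119]
ee_rot: [-0.001, 3.141, -0.0]
wrist_force: [-0.6, 0.0, 5.1]
width: 0.305
grasp_force: 58.7
```

>>> play_rows:
  commands:
    - {"dp":[0,0,-1.5],"rot":[0,0,0]}
    - {"dp":[0,0,-2.5],"rot":[0,0,0]}
    - {"dp":[0,0,-3],"rot":[0,0,0]}
    - {"dp":[0,0,-3],"rot":[0,0,0]}
    - {"dp":[0,0,-3],"rot":[0,0,0]}

```text
time: 39.6
tcp_pos: [0.425, -0.0041, 0.1431]
ee_rot: [0.001, -3.141, -0.0]
wrist_force: [0.3, -0.5, -0.2]
width: 0.306
grasp_force: 59.0
```

>>> play_rows:
  commands:
    - {"dp":[0,-1,0],"rot":[0,0,0]}
    - {"dp":[0,-2,0],"rot":[0,0,0]}
    - {"dp":[0,-2.7,0],"rot":[0,0,0]}
    - {"dp":[0,-2.7,0],"rot":[0,0,0]}
    - {"dp":[0,-2.7,0],"rot":[0,0,0]}

```text
time: 40.02
tcp_pos: [0.4253, -0.1163, 0.1415]
ee_rot: [0.002, -3.141, -0.0]
wrist_force: [1.0, 0.0, -0.9]
width: 0.304
grasp_force: 59.0
```

>>> play_rows:
  commands:
    - {"dp":[0,-2.7,0],"rot":[0,0,0]}
    - {"dp":[0,-2.7,0],"rot":[0,0,0]}
    - {"dp":[-1,-2.7,0],"rot":[0,0,0]}
    - {"dp":[-1.5,-2.7,0],"rot":[0,0,0]}
    - {"dp":[-2,-2.7,0],"rot":[0,0,0]}

```text
time: 40.43
tcp_pos: [0.4702, -0.2516, 0.1415]
ee_rot: [-0.001, -3.141, -0.0]
wrist_force: [0.9, 1.0, -1.1]
width: 0.312
grasp_force: 59.0
```

>>> play_rows:
  commands:
    - {"dp":[-2,-2.7,0],"rot":[0,0,0]}
    - {"dp":[-2,-2.7,0],"rot":[0,0,0]}
    - {"dp":[-2.5,-2.4,0],"rot":[0,0,0]}
    - {"dp":[-2.5,0,1],"rot":[0,0,0]}
    - {"dp":[-2.3,0,2],"rot":[0,0,0]}

```text
time: 40.85
tcp_pos: [0.5856, -0.3303, 0.1122]
ee_rot: [0.002, 3.139, -0.003]
wrist_force: [-0.4, -0.7, -0.5]
width: 0.306
grasp_force: 59.1
```

>>> play_rows:
  commands:
    - {"dp":[-2,0,2],"rot":[0,0,0]}
    - {"dp":[0,0,2],"rot":[0,0,0]}
    - {"dp":[0,0,1.5],"rot":[0,0,0]}
    - {"dp":[0,0,1.5],"rot":[0,0,0]}
    - {"dp":[0,0,0],"rot":[0,0,0]}

```text
time: 41.27
tcp_pos: [0.6022, -0.327, 0.0381]
ee_rot: [0.001, -3.137, -0.005]
wrist_force: [-0.0, 0.2, -1.3]
width: 0.306
grasp_force: 59.1
```

>>> play_rows:
  commands:
    - {"dp":[0,0,0],"rot":[0,0,0]}
    - {"dp":[0,0,0],"rot":[0,0,0]}
    - {"dp":[0,0,0],"rot":[0,0,0]}
    - {"dp":[0,0,0],"rot":[0,0,0]}
    - {"dp":[0,0,0],"rot":[0,0,0]}

```text
time: 41.68
tcp_pos: [0.604, -0.3283, 0.0425]
ee_rot: [-0.001, 3.141, -0.001]
wrist_force: [-0.7, 0.6, -1.4]
width: 0.309
grasp_force: 59.1
```

>>> play_rows:
  commands:
    - {"dp":[0,0,1.2],"rot":[0,0,0]}
    - {"dp":[0,0,1.0],"rot":[0,0,0]}
    - {"dp":[0,0,0.5],"rot":[0,0,0]}
    - {"dp":[0,0,0.3],"rot":[0,0,0]}
    - {"dp":[0,0,0],"rot":[0,0,0]}

```text
time: 42.1
tcp_pos: [0.6038, -0.328, 0.0121]
ee_rot: [-0.001, 3.141, 0.0]
wrist_force: [0.1, -0.5, -0.7]
width: 0.307
grasp_force: 58.9
```

>>> play_rows:
  commands:
    - {"dp":[0,0,0.1],"rot":[0,0,0]}
    - {"dp":[0,0,0],"rot":[0,0,0]}
    - {"dp":[0,0,0],"rot":[0,0,0]}
    - {"dp":[0,0,0],"rot":[0,0,0]}
    - {"dp":[0,0,0],"rot":[0,0,0]}

```text
time: 42.52
tcp_pos: [0.604, -0.3281, 0.0119]
ee_rot: [-0.001, 3.141, -0.001]
wrist_force: [-3.6, 2.2, 12.7]
width: 0.308
grasp_force: 60.7
```

>>> play_rows:
  commands:
    - {"dp":[0,0,0],"rot":[0,0,0]}
    - {"dp":[0,0,0],"rot":[0,0,0]}
    - {"dp":[0,0,0],"rot":[0,0,0]}
    - {"dp":[0,0,0],"rot":[0,0,0]}
    - {"dp":[0,0,0],"rot":[0,0,0]}
  jaw: 70

```text
time: 42.93
tcp_pos: [0.6037, -0.328, 0.0106]
ee_rot: [0.001, -3.141, -0.0]
wrist_force: [-0.6, 0.2, -0.2]
width: 0.702
grasp_force: 0.0
```

>>> play_rows:
  commands:
    - {"dp":[0,0,-1],"rot":[0,0,0]}
    - {"dp":[0,0,-2],"rot":[0,0,0]}
    - {"dp":[0,0,-2.5],"rot":[0,0,0]}
    - {"dp":[0,0,-2.5],"rot":[0,0,0]}
    - {"dp":[1,0,-1],"rot":[0,0,0]}

```text
time: 43.35
tcp_pos: [0.5956, -0.3287, 0.1046]
ee_rot: [-0.002, 3.138, -0.004]
wrist_force: [1.2, -0.1, 1.0]
width: 0.698
grasp_force: 0.0
```

>>> play_rows:
  commands:
    - {"dp":[2.5,0,0],"rot":[0,0,0]}
    - {"dp":[2.5,1,0],"rot":[0,0,0]}
    - {"dp":[2.5,2.2,0],"rot":[0,0,0]}
    - {"dp":[2.5,2.6,0],"rot":[0,0,0]}
    - {"dp":[2.5,2.6,0],"rot":[0,0,0]}

```text
time: 43.77
tcp_pos: [0.4668, -0.2432, 0.1006]
ee_rot: [-0.0, -3.141, -0.0]
wrist_force: [0.3, 0.4, -0.2]
width: 0.704
grasp_force: 0.0
```

>>> play_rows:
  commands:
    - {"dp":[2.3,2.6,0],"rot":[0,0,0]}
    - {"dp":[1.5,2.6,0],"rot":[0,0,0]}
    - {"dp":[0.8,2.6,0],"rot":[0,0,0]}
    - {"dp":[0,2.6,0],"rot":[0,0,0]}
    - {"dp":[0,2.6,0],"rot":[0,0,0]}

```text
time: 44.18
tcp_pos: [0.4215, -0.1131, 0.1011]
ee_rot: [0.001, 3.141, -0.0]
wrist_force: [1.6, 0.2, 0.7]
width: 0.701
grasp_force: 0.0
```

>>> play_rows:
  commands:
    - {"dp":[0,2,0],"rot":[0,0,0]}
    - {"dp":[0,1,0],"rot":[0,0,0]}
    - {"dp":[0,0,0],"rot":[0,0,0]}
    - {"dp":[0,0,0],"rot":[0,0,0]}
    - {"dp":[0,0,0],"rot":[0,0,0]}

```text
time: 44.6
tcp_pos: [0.4228, -0.085, 0.1008]
ee_rot: [-0.0, 3.141, -0.0]
wrist_force: [0.8, -0.4, 0.6]
width: 0.698
grasp_force: 0.0
```

>>> play_rows:
  commands:
    - {"dp":[0.2,0.1,1.5],"rot":[0,0,0]}
    - {"dp":[0,0,2],"rot":[0,0,0]}
    - {"dp":[0,0,2],"rot":[0,0,0]}
    - {"dp":[0,0,2],"rot":[0,0,0]}
    - {"dp":[0,0,1.6],"rot":[0,0,0]}

```text
time: 45.02
tcp_pos: [0.4203, -0.0841, 0.0085]
ee_rot: [-0.001, -3.141, -0.0]
wrist_force: [-0.3, -0.6, 1.1]
width: 0.701
grasp_force: 0.0
```

>>> play_rows:
  commands:
    - {"dp":[0,0,0],"rot":[0,0,0]}
    - {"dp":[0,0,0],"rot":[0,0,0]}
    - {"dp":[0,0,0],"rot":[0,0,0]}
    - {"dp":[0,0,0],"rot":[0,0,0]}
    - {"dp":[0,0,0],"rot":[0,0,0]}

```text
time: 45.43
tcp_pos: [0.4212, -0.0836, 0.0106]
ee_rot: [-0.001, 3.14, -0.001]
wrist_force: [0.1, -0.3, 0.6]
width: 0.701
grasp_force: 0.0
```

>>> play_rows:
  commands:
    - {"dp":[0,0,0],"rot":[0,0,0]}
    - {"dp":[0,0,0],"rot":[0,0,0]}
    - {"dp":[0,0,0],"rot":[0,0,0]}
    - {"dp":[0,0,0],"rot":[0,0,0]}
    - {"dp":[0,0,0],"rot":[0,0,0]}
  jaw: 0

```text
time: 45.85
tcp_pos: [0.4211, -0.0834, 0.0104]
ee_rot: [-0.001, 3.14, -0.001]
wrist_force: [-0.9, -0.8, 10.6]
width: 0.35
grasp_force: 58.5
```

>>> play_rows:
  commands:
    - {"dp":[0,0,0],"rot":[0,0,0]}
    - {"dp":[0,0,0],"rot":[0,0,0]}
    - {"dp":[0,0,0],"rot":[0,0,0]}
    - {"dp":[0,0,0],"rot":[0,0,0]}
    - {"dp":[0,0,0],"rot":[0,0,0]}

```text
time: 46.27
tcp_pos: [0.4211, -0.0834, 0.0104]
ee_rot: [-0.001, 3.14, -0.001]
wrist_force: [-1.9, 0.2, 11.0]
width: 0.35
grasp_force: 58.5
```

>>> play_rows:
  commands:
    - {"dp":[0,0,-1],"rot":[0,0,0]}
    - {"dp":[0,0,-2],"rot":[0,0,0]}
    - {"dp":[0,0,-2],"rot":[0,0,0]}
    - {"dp":[0,-1,-1],"rot":[0,0,0]}
    - {"dp":[0,-2,0],"rot":[0,0,0]}

```text
time: 46.68
tcp_pos: [0.4215, -0.1127, 0.0719]
ee_rot: [-0.004, 3.139, -0.001]
wrist_force: [1.4, -0.6, -0.1]
width: 0.345
grasp_force: 59.8
```

>>> play_rows:
  commands:
    - {"dp":[0,-2.7,0],"rot":[0,0,0]}
    - {"dp":[-0.5,-2.7,0],"rot":[0,0,0]}
    - {"dp":[-1.5,-2.7,0],"rot":[0,0,0]}
    - {"dp":[-2.3,-2,0],"rot":[0,0,0]}
    - {"dp":[-2.6,-0.8,0],"rot":[0,0,0]}

```text
time: 47.1
tcp_pos: [0.4901, -0.2248, 0.0699]
ee_rot: [0.003, 3.141, -0.001]
wrist_force: [0.9, 0.0, -1.4]
width: 0.349
grasp_force: 59.8
```

>>> play_rows:
  commands:
    - {"dp":[-2.6,0,0],"rot":[0,0,0]}
    - {"dp":[-2.6,0,0],"rot":[0,0,0]}
    - {"dp":[-2.6,0,0],"rot":[0,0,0]}
    - {"dp":[-2.6,0,0],"rot":[0,0,0]}
    - {"dp":[-1.8,0,0],"rot":[0,0,0]}

```text
time: 47.52
tcp_pos: [0.6136, -0.2218, 0.0694]
ee_rot: [-0.002, 3.141, 0.0]
wrist_force: [-1.3, -0.3, -0.9]
width: 0.349
grasp_force: 59.8
```

>>> play_rows:
  commands:
    - {"dp":[-1.0,0,1],"rot":[0,0,0]}
    - {"dp":[0,0,1.5],"rot":[0,0,0]}
    - {"dp":[0,0,1.2],"rot":[0,0,0]}
    - {"dp":[0,0,0],"rot":[0,0,0]}
    - {"dp":[0,0,0],"rot":[0,0,0]}

```text
time: 47.93
tcp_pos: [0.6208, -0.2218, 0.032]
ee_rot: [0.001, -3.14, -0.001]
wrist_force: [0.6, 0.4, -0.7]
width: 0.349
grasp_force: 59.8
```

>>> play_rows:
  commands:
    - {"dp":[0,0,0],"rot":[0,0,0]}
    - {"dp":[0,0,0],"rot":[0,0,0]}
    - {"dp":[0,0,0],"rot":[0,0,0]}
    - {"dp":[0,0,0],"rot":[0,0,0]}
    - {"dp":[0,0,0],"rot":[0,0,0]}

```text
time: 48.35
tcp_pos: [0.6218, -0.2221, 0.0332]
ee_rot: [-0.001, 3.141, -0.0]
wrist_force: [-0.3, 0.3, -1.4]
width: 0.349
grasp_force: 59.8
```

Down 2.3 cm, release and leave.

>>> play_rows:
  commands:
    - {"dp":[0,0,1],"rot":[0,0,0]}
    - {"dp":[0,0,0.7],"rot":[0,0,0]}
    - {"dp":[0,0,0.3],"rot":[0,0,0]}
    - {"dp":[0,0,0.2],"rot":[0,0,0]}
    - {"dp":[0,0,0],"rot":[0,0,0]}

```text
time: 48.77
tcp_pos: [0.6216, -0.2219, 0.0106]
ee_rot: [0.001, -3.141, -0.0]
wrist_force: [-0.7, -0.5, 0.4]
width: 0.347
grasp_force: 59.9
```

>>> play_rows:
  commands:
    - {"dp":[0,0,0.15],"rot":[0,0,0]}
    - {"dp":[0,0,0],"rot":[0,0,0]}
    - {"dp":[0,0,0],"rot":[0,0,0]}
    - {"dp":[0,0,0],"rot":[0,0,0]}
    - {"dp":[0,0,0],"rot":[0,0,0]}

```text
time: 49.18
tcp_pos: [0.6222, -0.2222, 0.0104]
ee_rot: [-0.001, 3.14, -0.001]
wrist_force: [-2.5, 2.5, 14.7]
width: 0.348
grasp_force: 61.4
```

>>> play_rows:
  commands:
    - {"dp":[0,0,0],"rot":[0,0,0]}
    - {"dp":[0,0,0],"rot":[0,0,0]}
    - {"dp":[0,0,0],"rot":[0,0,0]}
    - {"dp":[0,0,0],"rot":[0,0,0]}
    - {"dp":[0,0,0],"rot":[0,0,0]}
  jaw: 70

```text
time: 49.6
tcp_pos: [0.6216, -0.222, 0.009]
ee_rot: [0.001, -3.141, -0.0]
wrist_force: [0.9, 0.5, 0.1]
width: 0.699
grasp_force: 0.0
```

>>> play_rows:
  commands:
    - {"dp":[0,0,-1],"rot":[0,0,0]}
    - {"dp":[0,0,-2],"rot":[0,0,0]}
    - {"dp":[0,0,-2.5],"rot":[0,0,0]}
    - {"dp":[0,0,-2.5],"rot":[0,0,0]}
    - {"dp":[1,0,-1],"rot":[0,0,0]}

```text
time: 50.02
tcp_pos: [0.6137, -0.2226, 0.103]
ee_rot: [-0.002, 3.137, -0.003]
wrist_force: [1.2, -0.5, -0.0]
width: 0.7
grasp_force: 0.0
```

>>> play_rows:
  commands:
    - {"dp":[2.5,0,0],"rot":[0,0,0]}
    - {"dp":[2.5,0,0],"rot":[0,0,0]}
    - {"dp":[2.5,0,0],"rot":[0,0,0]}
    - {"dp":[2.5,0,0],"rot":[0,0,0]}
    - {"dp":[2.5,1,0],"rot":[0,0,0]}

```text
time: 50.43
tcp_pos: [0.4851, -0.2128, 0.0993]
ee_rot: [0.0, 3.142, -0.001]
wrist_force: [-0.7, 0.5, 0.1]
width: 0.702
grasp_force: 0.0
```

>>> play_rows:
  commands:
    - {"dp":[2.5,2,0],"rot":[0,0,0]}
    - {"dp":[2,2.7,0],"rot":[0,0,0]}
    - {"dp":[1,2.7,0],"rot":[0,0,0]}
    - {"dp":[0,2.7,0],"rot":[0,0,0]}
    - {"dp":[0,2.7,0],"rot":[0,0,0]}

```text
time: 50.85
tcp_pos: [0.4303, -0.0831, 0.0996]
ee_rot: [0.001, 3.141, -0.0]
wrist_force: [0.5, -0.0, -0.1]
width: 0.7
grasp_force: 0.0
```

>>> play_rows:
  commands:
    - {"dp":[0,2.7,0],"rot":[0,0,0]}
    - {"dp":[0,2.7,0],"rot":[0,0,0]}
    - {"dp":[0,2.7,0],"rot":[0,0,0]}
    - {"dp":[0,2.7,0],"rot":[0,0,0]}
    - {"dp":[0,2.7,0],"rot":[0,0,0]}

```text
time: 51.27
tcp_pos: [0.4308, 0.052, 0.0995]
ee_rot: [-0.001, 3.141, -0.0]
wrist_force: [0.8, -0.4, 0.1]
width: 0.7
grasp_force: 0.0
```

>>> play_rows:
  commands:
    - {"dp":[0,1.5,0],"rot":[0,0,0]}
    - {"dp":[0,0.9,0],"rot":[0,0,0]}
    - {"dp":[0,0,0],"rot":[0,0,0]}
    - {"dp":[0,0,0],"rot":[0,0,0]}
    - {"dp":[0,0,0],"rot":[0,0,0]}

```text
time: 51.68
tcp_pos: [0.4315, 0.074, 0.0993]
ee_rot: [0.0, 3.142, -0.0]
wrist_force: [0.2, -0.0, 0.4]
width: 0.702
grasp_force: 0.0
```

>>> play_rows:
  commands:
    - {"dp":[0,0.1,1.5],"rot":[0,0,0]}
    - {"dp":[0,0,2],"rot":[0,0,0]}
    - {"dp":[0,0,2],"rot":[0,0,0]}
    - {"dp":[0,0,2],"rot":[0,0,0]}
    - {"dp":[0,0,1.3],"rot":[0,0,0]}

```text
time: 52.1
tcp_pos: [0.4309, 0.0747, 0.0098]
ee_rot: [-0.002, -3.14, 0.0]
wrist_force: [-0.4, 0.5, -0.8]
width: 0.699
grasp_force: 0.0
```

>>> play_rows:
  commands:
    - {"dp":[0,0,0],"rot":[0,0,0]}
    - {"dp":[0,0,0],"rot":[0,0,0]}
    - {"dp":[0,0,0],"rot":[0,0,0]}
    - {"dp":[0,0,0],"rot":[0,0,0]}
    - {"dp":[0,0,0],"rot":[0,0,0]}

```text
time: 52.52
tcp_pos: [0.4322, 0.0757, 0.0121]
ee_rot: [-0.001, 3.14, -0.0]
wrist_force: [0.3, -0.9, 0.6]
width: 0.701
grasp_force: 0.0
```

>>> play_rows:
  commands:
    - {"dp":[0,0,0],"rot":[0,0,0]}
    - {"dp":[0,0,0],"rot":[0,0,0]}
    - {"dp":[0,0,0],"rot":[0,0,0]}
    - {"dp":[0,0,0],"rot":[0,0,0]}
    - {"dp":[0,0,0],"rot":[0,0,0]}
  jaw: 0

```text
time: 52.93
tcp_pos: [0.4318, 0.0759, 0.0116]
ee_rot: [-0.001, 3.141, -0.0]
wrist_force: [-1.1, -0.3, 6.2]
width: 0.305
grasp_force: 58.5
```

>>> play_rows:
  commands:
    - {"dp":[0,0,0],"rot":[0,0,0]}
    - {"dp":[0,0,0],"rot":[0,0,0]}
    - {"dp":[0,0,0],"rot":[0,0,0]}
    - {"dp":[0,0,0],"rot":[0,0,0]}
    - {"dp":[0,0,0],"rot":[0,0,0]}

```text
time: 53.35
tcp_pos: [0.4318, 0.0758, 0.0116]
ee_rot: [-0.001, 3.141, -0.0]
wrist_force: [-1.4, 1.1, 6.3]
width: 0.314
grasp_force: 58.5
```

>>> play_rows:
  commands:
    - {"dp":[0,0,-1],"rot":[0,0,0]}
    - {"dp":[0,0,-2],"rot":[0,0,0]}
    - {"dp":[0,0,-2],"rot":[0,0,0]}
    - {"dp":[0,-1,-1],"rot":[0,0,0]}
    - {"dp":[0,-2,0],"rot":[0,0,0]}

```text
time: 53.77
tcp_pos: [0.4327, 0.0465, 0.0733]
ee_rot: [-0.004, 3.138, 0.0]
wrist_force: [0.0, -0.7, -1.6]
width: 0.304
grasp_force: 59.0
```

>>> play_rows:
  commands:
    - {"dp":[0,-2.7,0],"rot":[0,0,0]}
    - {"dp":[0,-2.7,0],"rot":[0,0,0]}
    - {"dp":[0,-2.7,0],"rot":[0,0,0]}
    - {"dp":[0,-2.7,0],"rot":[0,0,0]}
    - {"dp":[0,-2.7,0],"rot":[0,0,0]}

```text
time: 54.18
tcp_pos: [0.4314, -0.0904, 0.0714]
ee_rot: [-0.001, 3.141, -0.0]
wrist_force: [-0.0, -0.1, -1.3]
width: 0.304
grasp_force: 59.0
```

>>> play_rows:
  commands:
    - {"dp":[0,-2.7,0],"rot":[0,0,0]}
    - {"dp":[0,-2.7,0],"rot":[0,0,0]}
    - {"dp":[0,-2.7,0],"rot":[0,0,0]}
    - {"dp":[-0.5,-2.7,0],"rot":[0,0,0]}
    - {"dp":[-1.3,-2.7,0],"rot":[0,0,0]}

```text
time: 54.6
tcp_pos: [0.4486, -0.2253, 0.0714]
ee_rot: [-0.0, -3.141, -0.0]
wrist_force: [1.9, 0.1, 0.2]
width: 0.308
grasp_force: 59.0
```

>>> play_rows:
  commands:
    - {"dp":[-2,-2.6,0],"rot":[0,0,0]}
    - {"dp":[-2.5,-1.5,0],"rot":[0,0,0]}
    - {"dp":[-2.5,0,0],"rot":[0,0,0]}
    - {"dp":[-2,0,0],"rot":[0,0,0]}
    - {"dp":[-1,0,1],"rot":[0,0,0]}

```text
time: 55.02
tcp_pos: [0.5524, -0.2659, 0.062]
ee_rot: [-0.001, 3.139, -0.002]
wrist_force: [-0.5, 0.5, -0.3]
width: 0.306
grasp_force: 59.1
```

>>> play_rows:
  commands:
    - {"dp":[0,0,1.5],"rot":[0,0,0]}
    - {"dp":[0,0,1.2],"rot":[0,0,0]}
    - {"dp":[0,0,0],"rot":[0,0,0]}
    - {"dp":[0,0,0],"rot":[0,0,0]}
    - {"dp":[0,0,0],"rot":[0,0,0]}

```text
time: 55.43
tcp_pos: [0.5496, -0.2651, 0.0347]
ee_rot: [-0.001, 3.141, -0.0]
wrist_force: [-0.3, -0.5, 0.2]
width: 0.309
grasp_force: 59.1
```

Down 2.3 cm, release, rise and retreat to the front.

>>> play_rows:
  commands:
    - {"dp":[0,0,1],"rot":[0,0,0]}
    - {"dp":[0,0,0.7],"rot":[0,0,0]}
    - {"dp":[0,0,0.3],"rot":[0,0,0]}
    - {"dp":[0,0,0.2],"rot":[0,0,0]}
    - {"dp":[0,0,0],"rot":[0,0,0]}

```text
time: 55.85
tcp_pos: [0.5496, -0.265, 0.012]
ee_rot: [0.001, -3.141, -0.0]
wrist_force: [-0.0, -0.2, 0.0]
width: 0.311
grasp_force: 59.3
```

>>> play_rows:
  commands:
    - {"dp":[0,0,0.15],"rot":[0,0,0]}
    - {"dp":[0,0,0],"rot":[0,0,0]}
    - {"dp":[0,0,0],"rot":[0,0,0]}
    - {"dp":[0,0,0],"rot":[0,0,0]}
    - {"dp":[0,0,0],"rot":[0,0,0]}

```text
time: 56.27
tcp_pos: [0.55, -0.2652, 0.0116]
ee_rot: [-0.001, 3.141, -0.001]
wrist_force: [-3.3, 1.7, 11.1]
width: 0.309
grasp_force: 60.2
```

>>> play_rows:
  commands:
    - {"dp":[0,0,0],"rot":[0,0,0]}
    - {"dp":[0,0,0],"rot":[0,0,0]}
    - {"dp":[0,0,0],"rot":[0,0,0]}
    - {"dp":[0,0,0],"rot":[0,0,0]}
    - {"dp":[0,0,0],"rot":[0,0,0]}
  jaw: 70

```text
time: 56.68
tcp_pos: [0.5497, -0.2651, 0.0107]
ee_rot: [0.001, -3.141, -0.0]
wrist_force: [-0.6, -0.5, 0.1]
width: 0.702
grasp_force: 0.0
```

>>> play_rows:
  commands:
    - {"dp":[0,0,-1],"rot":[0,0,0]}
    - {"dp":[0,0,-2],"rot":[0,0,0]}
    - {"dp":[0,0,-3],"rot":[0,0,0]}
    - {"dp":[0,0,-3],"rot":[0,0,0]}
    - {"dp":[0,0,-3],"rot":[0,0,0]}

```text
time: 57.1
tcp_pos: [0.5495, -0.2649, 0.133]
ee_rot: [-0.001, 3.141, -0.0]
wrist_force: [0.6, 0.8, -0.0]
width: 0.702
grasp_force: 0.0
```

>>> play_rows:
  commands:
    - {"dp":[2,0,-2],"rot":[0,0,0]}
    - {"dp":[3,0,-2],"rot":[0,0,0]}
    - {"dp":[3,0,-2],"rot":[0,0,0]}
    - {"dp":[3,0,-2],"rot":[0,0,0]}
    - {"dp":[2,0,0],"rot":[0,0,0]}

```text
time: 57.52
tcp_pos: [0.4185, -0.2656, 0.2149]
ee_rot: [-0.001, 3.138, -0.005]
wrist_force: [0.6, -0.4, 0.7]
width: 0.7
grasp_force: 0.0
```

>>> play_rows:
  commands:
    - {"dp":[0,0,0],"rot":[0,0,0]}
    - {"dp":[0,0,0],"rot":[0,0,0]}
    - {"dp":[0,0,0],"rot":[0,0,0]}
    - {"dp":[0,0,0],"rot":[0,0,0]}
    - {"dp":[0,0,0],"rot":[0,0,0]}

```text
time: 57.93
tcp_pos: [0.4203, -0.2651, 0.2104]
ee_rot: [0.002, -3.141, -0.001]
wrist_force: [0.3, 0.5, 0.2]
width: 0.698
grasp_force: 0.0
```

```bash
python3 - <<'E'
from cloud import *
W=wcap();P,_=cloud(W);t=arm.capture("top");Q,_=cloud(t)
for nm,p,r,lo,hi in(("white",(.549,-.266),.014,.03,.095),("black",(.603,-.328),.014,.03,.095),("drop",(.622,-.222),.0165,.015,.07)):
    for n,X in(("w",P),("t",Q)):
        k=np.hypot(*(X[:,:2]-p).T)<.024;a=k&(X[:,2]>lo)&(X[:,2]<hi);b=k&(X[:,2]>.092)
        print(n,nm,circ(X[a,:2],r) if a.sum()>8 else a.sum(),np.round(np.median(X[b],0),3) if b.any() else "")
m=(np.hypot(*(Q[:,:2]-(.425,.243)).T)<.05)&(Q[:,2]>.03);print("tin",m.sum(),np.round(Q[m].mean(0),4))
m=(np.hypot(*(Q[:,:2]-(.527,-.031)).T)<.04)&(Q[:,2]>.085);print("teal",m.sum(),np.round(Q[m].mean(0),4))
cv2.imwrite("pics/p9.png",cv2.resize(np.hstack([t["frame"],W["frame"]])[:,:,::-1],(800,300)))
E
```

```text
w white (array([ 0.5502, -0.2642]), 564, 0.001) [ 0.547 -0.265  0.099]
t white (array([ 0.5505, -0.2656]), 98, 0.0012) [ 0.549 -0.264  0.1  ]
w black (array([ 0.6037, -0.3273]), 642, 0.001) [ 0.6   -0.326  0.099]
t black (array([ 0.6037, -0.3288]), 113, 0.0008) [ 0.603 -0.328  0.099]
w drop (array([ 0.6226, -0.2224]), 662, 0.0017) [ 0.619 -0.223  0.101]
t drop (array([ 0.623 , -0.2236]), 132, 0.0017) [ 0.621 -0.222  0.102]
tin 443 [0.4255 0.2418 0.0355]
teal 112 [ 0.5286 -0.0319  0.1083]
```

View pics/p9.png

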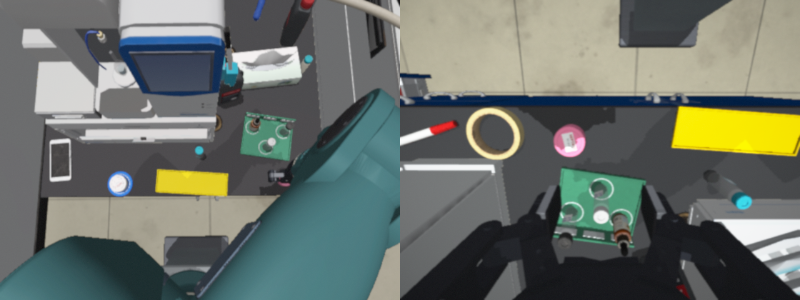

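The bottles are back in their spots within about 2 mm of where they began. In the top half of the picture the tin is on the pad at (120,184) and the teal vial hasn't moved from (199,150). I'm handing in.

```bash
python3 -c "
from station import arm
print(arm.sign_off())"
```

```text
the job is handed in; nothing more can be done
None
```

The job is handed in (no verdict was returned): the tin stands upright on the blue pad about 1 mm off centre, all three bottles are back in their caddy spots within about 2 mm of their starts, and the teal-capped vial was not moved.

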